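# Mix a batch of sample jars with a dead-man paddle handle

## Task

Load every sample jar standing upright into the mixer's channel, then slide the clamp along until you feel it press the whole row firmly against the end stop, so that its sprung pad stays pushed in. Flip the orange lock-off lever on the paddle handle fully forward, squeeze the paddle against the handle and keep it fully squeezed for three seconds with the jars still clamped, then let go and flip the lever fully back. Finally slide the clamp all the way back and stand all the jars upright in the blue tray, leaving the other things on the bench where they are and never forcing the paddle while it is locked.

Things in the scene. Friction and masses are not known exactly. Their poses are not given: they have to be found in the camera images.
- mixer: bench mixer, fixed: white housing 150 (x) x 360 (y) mm, from y = -220 to +140 mm. Origin on the bench; the jar channel runs along its y axis above the origin. Channel floor 50 mm above the bench, 56 mm wide between side walls whose tops stand 82 mm above the bench. A blue end stop closes the channel at y = +110 mm (top at 94 mm). The clamp comes from the -y end; with the clamp fully back its pad face is at y = -130 mm, so the free channel is 240 mm long.
- clamp_fin (a point): centre of the top of the clamp's blue upright fin (30 mm along the mixer's x, 16 mm along the mixer's y, its free part 56 mm tall, top 132 mm above the bench). The fin stands on a black block 34 mm long in y whose top is 76 mm above the bench. The pad face is 55 mm ahead of the fin (mixer +y) when its springs are free. The fin slides with the clamp along the mixer's +y.
- clamp (a joint): travel of the clamp in m along the mixer's +y: 0 fully back (open), up to 0.17. Sliding takes about 8 N of friction, which also keeps it where it is left.
- pad (a joint): how far the clamp's black sprung pad is pushed in, in m: 0 free, 0.010 at its end; spring 1.2 N per mm. Pushing loose jars along presses it in 1 to 3 mm; a row held firmly against the end stop has it in by 4 mm or more, and it stays so when the clamp is let go (up to about 6 mm).
- handle: paddle handle, fixed on a steel base plate (100 x 220 mm, 12 mm thick). Origin on the bench under its middle; long axis y, nose (forward) at +y. White body 36 mm wide in x (from -18 to +18 mm), from y = -100 to +90 mm, between 50 and 84 mm above the bench. The black paddle lies along its -x side, between 52 and 78 mm above the bench, from its hinge at y = -80 mm to its free end at y = +46 mm.
- squeeze (a point): where to squeeze the paddle: between paddle and body, 66 mm above the bench, at handle y = -20 mm, x = -6 mm. Here paddle and body together measure about 56 mm along the handle's x at rest and 48 mm squeezed; squeeze along the handle's x. Nothing stands beside it for 60 mm on both sides above the base plate. The point does not move.
- paddle (a joint): paddle angle in rad: 0 released, 0.13 fully squeezed against the body; it springs back by itself; about 8 N at the squeeze point squeeze it fully. While the lever is back the lock stops it at about 0.04.
- lock (a joint): orange lock-off lever on top of the handle, in rad: 0 fully back (locked), 1.1 fully forward (free). Its hinge lies along the handle's x at handle y = +55 mm, 80 mm above the bench; flipping it forward moves its tip towards the nose (+y). Stays where it is left; needs 2 to 3 N at the tip.
- lock_tip (a point): tip of the lock-off lever's thumb plate, centre of its upper edge; the plate is 34 mm wide along the handle's x, 10 mm thick; the tip is 47 mm from the hinge. Fully back it leans 0.5 rad towards -y with its tip 121 mm above the bench, fully forward 0.6 rad towards +y at about 119 mm.
- tray: blue open tray, fixed, 180 (x) x 200 (y) mm outside, walls 5 mm thick and 34 mm tall, floor 5 mm thick; origin on the bench under its centre.
- jar_1: sample jar, 74 mm tall: straw-coloured body 46 mm across and 50 mm tall with a white band, red lid 40 mm across and 24 mm tall on top; about 100 g; origin at the centre of its underside, z up. None if this jar is absent in this run (2 to 4 of the four are there)
- jar_2: sample jar, 74 mm tall: straw-coloured body 46 mm across and 50 mm tall with a white band, red lid 40 mm across and 24 mm tall on top; about 100 g; origin at the centre of its underside, z up. None if this jar is absent in this run (2 to 4 of the four are there)
- jar_3: sample jar, 74 mm tall: straw-coloured body 46 mm across and 50 mm tall with a white band, red lid 40 mm across and 24 mm tall on top; about 100 g; origin at the centre of its underside, z up. None if this jar is absent in this run (2 to 4 of the four are there)
- jar_4: sample jar, 74 mm tall: straw-coloured body 46 mm across and 50 mm tall with a white band, red lid 40 mm across and 24 mm tall on top; about 100 g; origin at the centre of its underside, z up. None if this jar is absent in this run (2 to 4 of the four are there)
- reagent: bystander, leave alone: pink reagent bottle, 44 mm across, 95 mm tall; origin at the centre of its underside
- marker: bystander, leave alone: black and blue marker pen lying flat, 100 mm long, 15 mm thick; origin at the centre of its underside
- tipbox: bystander, leave alone: yellow tip box with pale lid, 85 x 120 x 65 mm; origin at the centre of its underside
- beaker: bystander, leave alone: white open beaker, 64 mm across, 70 mm tall; origin at the centre of its underside

How it is judged:
By the outcome, as a careful person would: the job done as asked, in the order asked, and still so for the second after the job is handed in, with the robot touching nothing.
Of jar_1, jar_2, jar_3, jar_4 only 2 to 4 are there at a start; the rules pass over those that are not, and their reading is None.
At some moment in a run one of jar_1, jar_2, jar_3, jar_4 may be knocked a few centimetres aside while the robot is not near it.
It also fails if it takes over 210 s, if anything falls off the work surface, if the arm or the gripper's body presses on something with over 40 N, if the wrist force passes 120 N, or if a joint passes its speed limit or range.

## Robot

A 6-joint arm with a two-finger parallel gripper is mounted at the origin on the work surface. World frame = base frame: x ahead of the robot, y to its left, z up, the work surface at z = 0. Lengths are in mm, angles in rad, forces in N, time in s.
With the tool pointing down it reaches from about 250 to 850 mm from the base axis. Payload 12.5 kg.
Tool frame: the origin (TCP) lies at the very end of the fingers, on their centre line; the grasp point (between the pads) lies arm.hold_point_z behind it (arm.hold_point_z is the distance from the TCP to the grasp point, in mm); z points along the fingers, y is the direction in which the jaws open and shut (so a half turn about z gives the same grasp; the last joint's range is limited). The gripper opens to 93 mm and grips with 3 to 60 N. Pads are 15 mm wide; open, the fingers measure 128 mm over their backs; the gripper's body (75 mm by 188 mm) begins 65 mm behind the grasp point.
Start: joints at [1.098, 0.351, 1.652, -0, 1.139, -0.085], TCP at [207.952, 509.156, 218.633] pointing down, gripper open.
Joint ranges: [-2.75, 2.75], [-0.79, 2.1], [0.01, 2.65], [-1.57, 4.71], [0.07, 3.14], [-2.87, 2.87]. Speed limits (rad/s): [2.22, 2.22, 2.79, 3.14, 3.14, 3.14].

## Interface

Orientations are given as a 3x3 rotation matrix whose columns are the frame's x, y, z axes.
In Python, from workcell import arm gives the robot as it stands.
- The arm moves only by the tool carry_out, never from a script. Its argument "commands" is a list of rows, each a list of 4 numbers: the shift along the world's x, y, z in units of 60 mm (1.0 is 60 mm), then the turn about the world's z in units of 6 degrees (1.0 is 6 degrees). In form: [[dx, dy, dz, turn], ...]. A call has 1 to 20 rows; each row shifts and turns the pose as measured when the row begins; what a row does not reach is not made up. A row lasts 1/8 s, in which the tool goes at most 62.5 mm and 10.7 degrees, less where a joint would pass 70% of its speed; a pose out of reach is approached as far as the arm can. A call is refused whole if a number of a shift passes 1 or a number of a turn 1, either way. A call with a gripper value outside its range is refused whole. "fingers" is the finger opening in mm, from 0 to 93, set as the call begins (left out, the last holds). The fingers move at their own pace and stop on an object; "newtons" is the grip in N (left out, the last holds). Time passes only in rows, so rows that do not move let the fingers close. It gives the time, the measured TCP pose, the force and the opening at its end, in the units of the state.
- arm.observe(): the state, without advancing time (a new reading comes with each control period).
- arm.snapshot(name): name is "scene" or "top" or "wrist"; returns a dict with "pixels" (400x640x3 uint8, red, green, blue), "depth" (400x640 float32, mm along the optical axis (not along the pixel's ray), 0 where there is no reading), "camera_matrix" (3x3 intrinsics, pixels), "k1" (the pictures are not rectified: a ray, as slopes to the right and down, at radius r is drawn at 1 + k1 r^2 times it, then the intrinsics apply), "rvec" (rotation vector, rad) and "tvec" (3), from world to camera coordinates, as OpenCV has them; the wrist camera has in their place "hand_eye" (4x4, takes a point from camera to tool coordinates, whose origin is the TCP and whose axes are the flange's). Camera axes: x right, y down, z forward; pixel columns grow to the right and rows downward; lengths in mm; the calibration is good to about 2 mm. A picture is of the moment at which its call begins: read the wrist's pose just before it.
- arm.sign_off(): hands the job in, once; it reports no verdict.
The state is a dict: "t": time; "qpos": joint angles; "qvel": joint speeds; "joint_efforts": joint torques, N m; "ee_pos": TCP position; "tool_rot": TCP orientation; "ft_force": force on the tool from outside, world axes, zero at the start; "ft_torque": the same for the moment, N m; "grip_width": finger opening in mm.
Only numpy, scipy, OpenCV 4.12 (cv2) and the standard library are available. Lean on these libraries where they do the work, as an engineer would, in place of code of your own. Each camera call takes 0.05 s, during which the arm holds its last target.

## Working session

There is one attempt and no reset: what is moved stays moved. The work goes in short steps, Python scripts to look and compute and a tool call to move; the robot and the scene stay as the last step left them, time stands still between calls to the robot, and variables do not carry over. Pictures are saved under pics/ and viewed, and the job is handed in when it is done.

Besides the shell and the picture viewer there is one more tool, called after ">>>" as name(argument=value, ...), one argument or row to a line, values as JSON. carry_out: Moves the arm, as the interface text tells. Its arguments: {"type":"object","properties":{"commands":{"type":"array","items":{"type":"array","items":{"type":"number"}}},"fingers":{"type":"number"},"newtons":{"type":"number"}},"required":["commands"]}

```bash
mkdir -p pics; ls
cat > h.py <<'E'
import numpy as np, cv2
from workcell import arm
def snap(n,f):
    s=arm.snapshot(n); cv2.imwrite('pics/'+f,s['pixels'][:,:,::-1]); np.savez('pics/'+f[:-4]+'.npz',**{k:v for k,v in s.items()}); return s
def cloud(s,ee=None,R=None):
    K=np.array(s['camera_matrix']); k1=float(s['k1']); h,w=s['depth'].shape
    u,v=np.meshgrid(np.arange(w),np.arange(h))
    x=(u-K[0,2])/K[0,0]; y=(v-K[1,2])/K[1,1]
    rd=np.hypot(x,y); r=rd.copy()
    for _ in range(15): r=rd/(1+k1*r*r)
    f=np.where(rd>0,r/np.maximum(rd,1e-9),1); d=s['depth']
    P=np.stack([x*f*d,y*f*d,d],-1)
    if 'rvec' in s:
        Rm,_=cv2.Rodrigues(np.array(s['rvec'])); return (P-np.array(s['tvec']).reshape(3))@Rm
    H=np.array(s['hand_eye']); P=P@H[:3,:3].T+H[:3,3]
    return P@np.array(R).T+np.array(ee)
E
python3 - <<'E'
from h import *
print(arm.hold_point_z, arm.observe())
for n in('scene','top','wrist'):
    s=snap(n,n+'0.png'); print(n,s['camera_matrix'],s['k1'])
E
```

```text
pics
18.8 {'t': 0.0, 'qpos': array([ 1.09840773e+00,  3.51228817e-01,  1.65242007e+00, -6.04160307e-05,
        1.13909394e+00, -8.45905148e-02]), 'qvel': array([-3.67660846e-04, -6.92556429e-04, -3.39155365e-04,  7.96708245e-05,
        7.93361325e-04, -2.11485091e-03]), 'joint_efforts': array([ 2.90363614e-04, -4.97318852e+01, -2.85256523e+01,  6.98411325e-02,
        2.56645371e-02, -9.96802964e-05]), 'ee_pos': array([207.81214048, 508.85874018, 218.10702187]), 'tool_rot': array([[-9.25753520e-01,  3.78127220e-01, -4.74478761e-04],
       [ 3.78127515e-01,  9.25752927e-01, -1.04917269e-03],
       [ 4.25293488e-05, -1.15068879e-03, -9.99999337e-01]]), 'ft_force': array([-0.40362561, -0.21957039, -0.02087994]), 'ft_torque': array([ 0.0429948 , -0.02142351,  0.01829686]), 'grip_width': 92.99571716792632}
scene [[421.34644673   0.         318.74843865]
 [  0.         421.34644673 196.44846646]
 [  0.           0.           1.        ]] 0.0016211733168876314
top [[391.97508461   0.         320.27456958]
 [  0.         391.97508461 191.51089434]
 [  0.           0.           1.        ]] -0.052812550709526895
wrist [[338.34219856   0.         319.25244047]
 [  0.         338.34219856 196.39174923]
 [  0.           0.           1.        ]] -0.014593751195462266
```

View pics/top0.png

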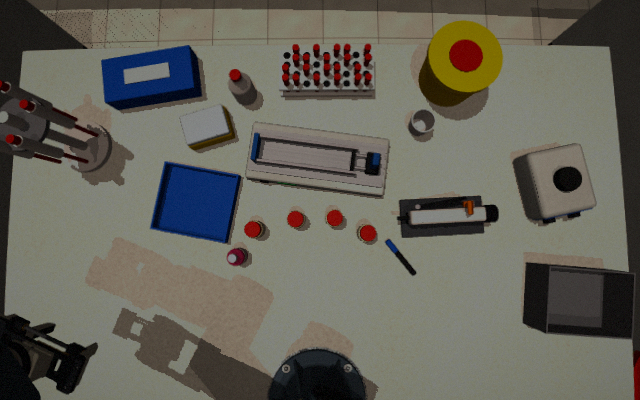

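View pics/scene0.png

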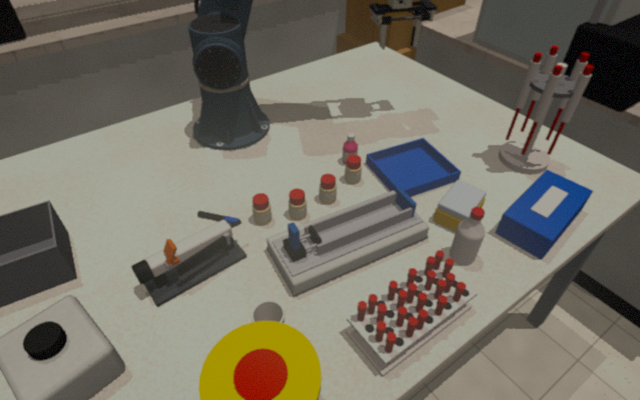

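View pics/wrist0.png

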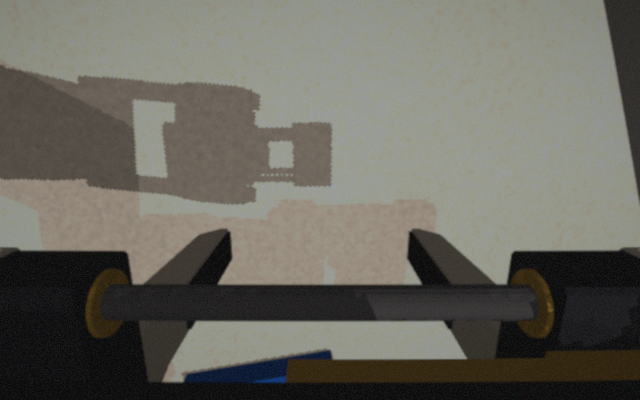

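The top view shows four upright jars (lids at pixels ~(254,229), (296,218), (334,217), (368,233)). The reagent is at (237,257), the mixer at (318,160) with its end stop on the left and its clamp on the right, the handle at (448,215) with its nose to the right, the tray at (195,202) and the marker at (400,257). Next I'll measure these.

```bash
python3 - <<'E'
from h import *
for n in('top0','scene0'):
    s=dict(np.load(f'pics/{n}.npz')); W=cloud(s); np.save(f'pics/{n}_W.npy',W)
    p=s['pixels'].astype(int); r,g,b=p[...,0],p[...,1],p[...,2]
    hsv=cv2.cvtColor(s['pixels'],cv2.COLOR_RGB2HSV)
    def comps(m,name,amin=25):
        k,l,st,c=cv2.connectedComponentsWithStats(m.astype(np.uint8))
        for i in range(1,k):
            if st[i,4]<amin: continue
            q=W[l==i]; q=q[np.isfinite(q).all(1)]
            print(n,name,c[i].round(),st[i,4],'med',np.median(q,0).round(1),'zmax',np.percentile(q[:,2],95).round(1),'mid',((np.percentile(q,2,axis=0)+np.percentile(q,98,axis=0))/2).round(1), 'size',(np.percentile(q,98,axis=0)-np.percentile(q,2,axis=0)).round(0))
    H,S,V=hsv[...,0],hsv[...,1],hsv[...,2]
    comps(((H<6)|(H>172))&(S>150)&(V>80)&(W[...,2]>30),'red')
    comps((H>105)&(H<125)&(S>120)&(V>40)&(W[...,2]>2),'blue')
    comps((H>6)&(H<20)&(S>170)&(V>80)&(W[...,2]>60),'orange',8)
    comps((H>165)&(H<176)&(S>100)&(W[...,2]>5),'pink')
E
python3 - <<'E'
import cv2
im=cv2.imread('pics/top0.png')
cv2.imwrite('pics/crop0.png',cv2.resize(im[110:280,230:510],None,fx=2.8,fy=2.8,interpolation=cv2.INTER_CUBIC))
E
```

```text
top0 red [466.  55.] 794 med [ 839.5 -360.3  160.1] zmax 162.5 mid [ 839.3 -360.7  160. ] size [69. 70.  6.]
top0 red [295.  47.] 30 med [888.6  47.3 102.5] zmax 104.7 mid [889.6  46.2 102. ] size [15. 13.  6.]
top0 red [316.  47.] 31 med [888.6  -5.4 101.9] zmax 105.0 mid [889.7  -4.6 102.1] size [13. 14.  6.]
top0 red [336.  46.] 32 med [889.2 -57.1 102.4] zmax 104.6 mid [888.6 -57.  102.1] size [15. 13.  6.]
top0 red [347.  47.] 29 med [888.9 -83.4 102.3] zmax 104.7 mid [888.9 -82.2 101.2] size [13. 13.  8.]
top0 red [368.  46.] 32 med [ 888.3 -134.   102.2] zmax 105.4 mid [ 802.4 -113.5  280.4] size [186.  56. 362.]
top0 red [295.  57.] 31 med [862.3  47.3 102.3] zmax 104.0 mid [862.9  46.1 102.3] size [14. 13.  4.]
top0 red [306.  57.] 31 med [862.6  19.8 102.5] zmax 104.6 mid [862.4  21.1 101.9] size [13. 13.  6.]
top0 red [326.  56.] 32 med [862.6 -31.6 102.1] zmax 105.3 mid [863.  -31.6 102.3] size [13. 13.  7.]
top0 red [347.  56.] 35 med [863.3 -83.  101.4] zmax 104.5 mid [870.4 -84.   82. ] size [29. 13. 45.]
top0 red [368.  56.] 32 med [ 862.9 -135.6  102.6] zmax 105.4 mi
[... 6129 characters left out ...]
435.4  54.2] size [133. 231.  38.]
scene0 blue [230. 219.] 32 med [ 388.  -200.3   14.9] zmax 17.6 mid [ 388.  -198.8   15.5] size [25. 22.  4.]
scene0 blue [293. 228.] 30 med [ 600.6 -144.3  132.4] zmax 134.1 mid [ 599.3 -144.7  132.1] size [23.  9.  4.]
scene0 orange [169. 250.] 128 med [ 491.5 -373.9  111.9] zmax 123.1 mid [ 486.  -374.8  107.5] size [27. 22. 32.]
scene0 orange [175. 260.] 25 med [ 496.9 -372.3   85.6] zmax 90.3 mid [ 495.1 -372.7   86.4] size [11. 13. 13.]
scene0 orange [260. 371.] 180 med [ 832.7 -352.3  160.9] zmax 162.5 mid [ 840.4 -359.6  160.4] size [79. 79.  5.]
scene0 pink [350. 146.] 102 med [376.8 192.7  64.8] zmax 74.8 mid [373.2 195.3  63.2] size [24. 28. 27.]
```

View pics/crop0.png

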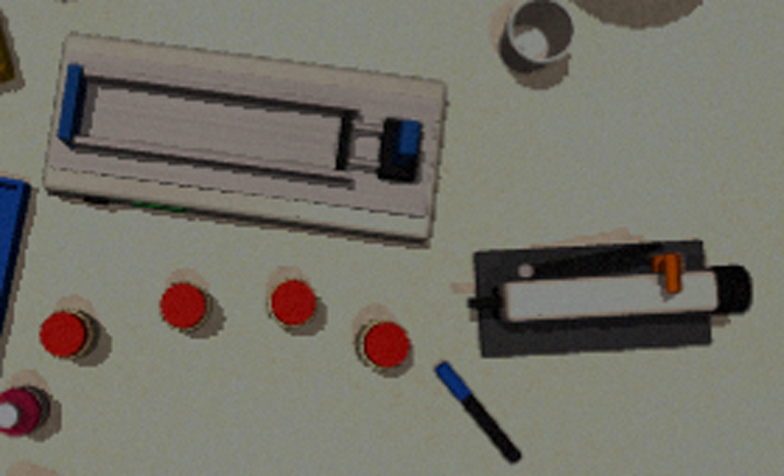

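Run:
```python
from h import *
for n in('top0','scene0'):
    W=np.load(f'pics/{n}_W.npy').reshape(-1,3)
    def rect(m,name):
        q=W[m]; r=cv2.minAreaRect(q[:,:2].astype(np.float32)); print(n,name,len(q),r, 'z',np.median(q[:,2]).round(1))
    x,y,z=W.T
    reg=(x>500)&(x<720)&(abs(y)<210)
    print(np.histogram(z[reg],bins=np.arange(0,140,4)))
    rect(reg&(z>40)&(z<100),'mixer')
    rect(reg&(z>89)&(z<98),'stop')
    rect(reg&(z>126)&(z<138),'fin')
    rect(reg&(z>47)&(z<53),'floor')
    hr=(x>390)&(x<560)&(y<-210)&(y>-450)
    print(np.histogram(z[hr],bins=np.arange(0,130,4)))
    rect(hr&(z>80)&(z<89),'body')
    rect(hr&(z>8)&(z<16)&(y<-215),'base')
    rect(hr&(z>112)&(z<130),'levertip')
    tr=(x>380)&(x<640)&(y>190)&(y<440)
    rect(tr&(z>29)&(z<40)&(y>210),'tray')
    for nm,b in dict(reagent=(330,400,170,215),beaker=(640,740,-310,-200),tipbox=(640,740,210,330)).items():
        m=(x>b[0])&(x<b[1])&(y>b[2])&(y<b[3])&(z>20); rect(m,nm); print(z[m].max())
```

```text
(array([1295,   40,   40,   32,   22,   33,   32,   30,   75,   93,  774,
       2423, 2912,  244,   71,   69,   81,  132,  168,  232,  373,   65,
         85,   89,    8,    2,    6,    3,    5,    1,    3,   13,   57,
         17]), array([  0,   4,   8,  12,  16,  20,  24,  28,  32,  36,  40,  44,  48,
        52,  56,  60,  64,  68,  72,  76,  80,  84,  88,  92,  96, 100,
       104, 108, 112, 116, 120, 124, 128, 132, 136]))
top0 mixer 7726 ((616.2772216796875, -6.5198822021484375), (359.65655517578125, 150.23980712890625), 81.97512817382812) z 48.7
top0 stop 159 ((625.0328369140625, 3.6143798828125), (303.9686584472656, 66.27555847167969), 85.05070495605469) z 92.5
top0 fin 85 ((596.4330444335938, -145.7976837158203), (15.601377487182617, 29.170734405517578), 82.94479370117188) z 130.4
top0 floor 3831 ((615.2730712890625, -6.1500091552734375), (352.4703369140625, 145.77992248535156), 82.03790283203125) z 49.2
(array([ 786,  146, 1135,  438,    6,    3,    2,    1,    4,    2,    2,
          1,    1,    4,    8,    6,   19,   43,  102,  239,  806,  303,
         26,    3,    4, 
[... 2730 characters left out ...]
6177) z 11.9
scene0 levertip 100 ((483.3422546386719, -368.2584533691406), (34.22724914550781, 13.810883522033691), 2.4046785831451416) z 119.5
scene0 tray 512 ((505.942138671875, 315.66424560546875), (203.84657287597656, 185.3465576171875), 79.0849838256836) z 33.3
scene0 reagent 276 ((369.21466064453125, 194.73939514160156), (42.254676818847656, 33.00236892700195), 33.488067626953125) z 62.5
97.18333146632082
scene0 beaker 559 ((701.8119506835938, -272.1859130859375), (62.54225158691406, 48.08903884887695), 51.8717041015625) z 54.7
72.89600616630646
scene0 tipbox 1207 ((703.3574829101562, 279.0357666015625), (82.41545104980469, 115.28669738769531), 11.8840970993042) z 64.4
69.0389270720249
```

>>> carry_out(
  commands=[
    [0.29, -0.45, 0, -0.97],
    [0.29, -0.45, 0, -0.97],
    [0.29, -0.45, 0, -0.97],
    [0.29, -0.45, 0, -0.97],
    [0.29, -0.45, 0, -0.97],
    [0.29, -0.45, 0, -0.97],
    [0.29, -0.45, 0, -0.97],
    [0.29, -0.45, 0, -0.97],
    [0.29, -0.45, 0, -0.97],
    [0.29, -0.45, 0, -0.97],
    [0.29, -0.45, 0, -0.97],
    [0.29, -0.45, 0, -0.97],
    [0.29, -0.45, 0, -0.97],
    [0, 0, 0, 0],
  ],
  fingers=85,
  newtons=15,
)

```text
t: 1.9
ee_pos: [438.6, 145.3, 216.2]
tool_rot: [[0.179, 0.984, -0.004], [0.984, -0.179, 0.0], [-0.001, -0.004, -1.0]]
ft_force: [-0.5, -0.0, -1.1]
grip_width: 84.4
```

```bash
cat >> h.py <<'E'
def jars(tag,names=('top','scene')):
    for n in names:
        s=snap(n,f'{tag}_{n}.png'); W=cloud(s); hsv=cv2.cvtColor(s['pixels'],cv2.COLOR_RGB2HSV); H,S,V=[hsv[...,i] for i in range(3)]
        x,y,z=[W[...,i] for i in range(3)]
        m=((H<6)|(H>172))&(S>150)&(V>80)&(z>30)&(z<140)&(x<740)&(x>250)&(abs(y)<450)
        k,l,st,c=cv2.connectedComponentsWithStats(m.astype(np.uint8))
        for i in range(1,k):
            if st[i,4]<25: continue
            q=W[l==i]; zt=np.percentile(q[:,2],80); q=q[abs(q[:,2]-zt)<6]
            print(n,c[i].round(),st[i,4],'mid',((np.percentile(q,2,axis=0)+np.percentile(q,98,axis=0))/2).round(1),'size',(np.percentile(q,98,axis=0)-np.percentile(q,2,axis=0)).round(0))
E
python3 - <<'E'
from h import *
o=arm.observe(); print(o['ee_pos'],o['qpos'])
s=snap('wrist','w1.png'); W=cloud(s,o['ee_pos'],o['tool_rot']); np.save('pics/w1_W.npy',W)
jars('j1')
E
```

```text
[438.58463215 145.33056281 216.15770337] [2.18460058e-01 1.95031948e-01 1.86875964e+00 1.31993284e-03
 1.08206979e+00 3.98154908e-01]
top [334. 218.] 197 mid [459.6 -47.5  72.9] size [35. 35.  6.]
top [295. 219.] 177 mid [457.6  48.4  73.7] size [35. 33.  7.]
top [368. 233.] 202 mid [ 422.  -130.4   73. ] size [34. 35.  7.]
scene [354. 159.] 82 mid [434.9 154.4  74.5] size [33. 30.  6.]
scene [326. 179.] 73 mid [459.2  46.   73.8] size [31. 27.  5.]
scene [297. 194.] 123 mid [462.6 -47.4  73.6] size [34. 32.  6.]
scene [260. 199.] 117 mid [ 425.4 -130.3   73.9] size [33. 31.  5.]
```

View pics/w1.png

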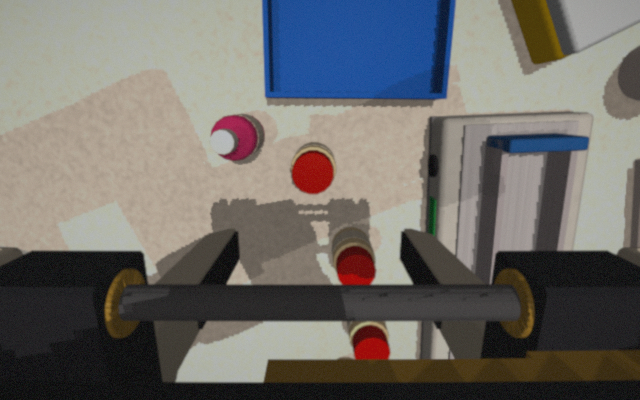

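Run:
```python
from h import *
W=np.load('pics/w1_W.npy'); s=np.load('pics/w1.npz'); hsv=cv2.cvtColor(s['pixels'],cv2.COLOR_RGB2HSV); H,S,V=[hsv[...,i] for i in range(3)]
x,y,z=[W[...,i] for i in range(3)]
def st(m,n):
    q=W[m]; r=cv2.minAreaRect(q[:,:2].astype(np.float32)); print(n,len(q),r,np.median(q[:,2]))
st(((H<6)|(H>172))&(S>150)&(V>60)&(z>68)&(z<80)&(y>120)&(x>400),'jarA')
st((H>105)&(H<125)&(S>120)&(z>88)&(z<100)&(x>580),'stop')
st((z>76)&(z<88)&(x>520)&(x<720)&(y>20)&(y<200)&~((H>105)&(H<125)&(S>120)),'walls')
u=np.array([.139,.990]); 
wm=(z>79)&(z<86)&(x>540)&(x<700)&(y>60)&(y<140)
q=W[wm][:,:2]-[622.3,33.2]; mx=q@[.990,-.139]; print(np.histogram(mx,bins=np.arange(-50,50,4)))
```

```text
jarA 1339 ((431.9664611816406, 160.23590087890625), (37.299190521240234, 37.31930160522461), 79.78475189208984) 73.97603510913169
stop 997 ((635.4103393554688, 151.85768127441406), (12.105645179748535, 67.0118637084961), 81.79914093017578) 93.69357077157335
walls 2378 ((627.4846801757812, 86.86848449707031), (143.02308654785156, 70.27239990234375), 82.19039154052734) 81.44713412409932
(array([  0,   0,   0, 359, 332,   1,   0,   0,   0,   0,   0,   0,   0,
         0,   0,   0,   0,   0, 188, 398, 161,   0,   0,   0]), array([-50, -46, -42, -38, -34, -30, -26, -22, -18, -14, -10,  -6,  -2,
         2,   6,  10,  14,  18,  22,  26,  30,  34,  38,  42,  46]))
```

>>> carry_out(
  commands=[
    [-0.09, 0.19, 0, 0.38],
    [0, 0, -0.5, 0],
    [0, 0, -0.7, 0],
    [0, 0, -0.6, 0],
    [0, 0, 0, 0],
  ],
)

```text
t: 2.68
ee_pos: [429.1, 164.6, 106.6]
tool_rot: [[0.118, 0.993, -0.003], [0.993, -0.118, 0.001], [0.001, -0.003, -1.0]]
ft_force: [-0.3, -0.8, -0.3]
grip_width: 85.2
```

>>> carry_out(
  commands=[
    [0.04, -0.075, 0, -0.12],
    [0, 0, 0, 0],
    [0, 0, -0.5, 0],
    [0, 0, 0, 0],
  ],
)

```text
t: 3.18
ee_pos: [434.0, 161.6, 81.1]
tool_rot: [[0.128, 0.992, 0.005], [0.992, -0.129, 0.004], [0.004, 0.004, -1.0]]
ft_force: [-0.2, -0.1, 0.1]
grip_width: 85.2
```

>>> carry_out(
  commands=[
    [-0.01, -0.07, -0.4, -0.05],
    [0, 0, -0.25, 0],
    [0, 0, 0, 0],
    [0, 0, 0, 0],
  ],
)

```text
t: 3.68
ee_pos: [436.6, 158.3, 45.8]
tool_rot: [[0.133, 0.991, 0.011], [0.991, -0.133, 0.005], [0.007, 0.01, -1.0]]
ft_force: [0.0, 0.9, -0.4]
grip_width: 84.7
```

>>> carry_out(
  commands=[
    [-0.06, -0.02, -0.07, 0],
    [0, 0, 0, 0],
  ],
)

```text
t: 3.92
ee_pos: [433.2, 157.3, 42.3]
tool_rot: [[0.133, 0.991, 0.013], [0.991, -0.133, 0.006], [0.007, 0.012, -1.0]]
ft_force: [-0.2, -0.4, -0.1]
grip_width: 85.1
```

>>> carry_out(
  commands=[
    [0, 0, 0, 0],
    [0, 0, 0, 0],
    [0, 0, 0, 0],
    [0, 0, 0, 0],
    [0, 0, 0, 0],
  ],
  fingers=30,
  newtons=15,
)

```text
t: 4.55
ee_pos: [433.5, 157.4, 42.7]
tool_rot: [[0.133, 0.991, 0.013], [0.991, -0.133, 0.006], [0.008, 0.012, -1.0]]
ft_force: [1.2, -0.6, 0.2]
grip_width: 45.1
```

>>> carry_out(
  commands=[
    [0, 0, 0.5, 0],
    [0, 0, 0.9, 0],
    [0, 0, 0.7, 0],
    [0.5, -0.1, 0, 0],
    [0.8, -0.16, 0, 0],
    [0.8, -0.16, 0, 0],
    [0.8, -0.16, 0, 0],
    [0.2, -0.04, 0, 0],
    [0, 0, 0, 0],
    [0, 0, 0, 0],
  ],
)

```text
t: 5.8
ee_pos: [620.9, 118.8, 171.3]
tool_rot: [[0.132, 0.991, 0.008], [0.991, -0.132, 0.005], [0.006, 0.007, -1.0]]
ft_force: [-0.0, 0.2, -0.8]
grip_width: 45.5
```

>>> carry_out(
  commands=[
    [0.15, -0.03, -0.1, 0],
    [0.06, 0, -0.1, 0],
    [0, 0, 0, 0],
  ],
)

```text
t: 6.18
ee_pos: [632.9, 117.5, 158.8]
tool_rot: [[0.131, 0.991, 0.008], [0.991, -0.131, 0.005], [0.006, 0.007, -1.0]]
ft_force: [-0.8, -0.2, -1.4]
grip_width: 45.4
```

Run:
```python
from h import *
o=arm.observe(); print(o['ee_pos'])
s=snap('wrist','w2.png')
jars('j2')
cv2.imwrite('pics/c2.png',cv2.resize(cv2.imread('pics/j2_scene.png')[120:300,220:480],None,fx=3,fy=3))
```

```text
[632.86538388 117.54801389 158.76494597]
top [334. 217.] 193 mid [460.6 -48.5  72.6] size [37. 33.  7.]
top [368. 233.] 203 mid [ 422.  -130.3   73. ] size [34. 34.  6.]
scene [295. 195.] 91 mid [463.1 -53.1  73.7] size [33. 23.  5.]
scene [260. 199.] 121 mid [ 424.8 -129.2   73.9] size [33. 31.  5.]
```

View pics/c2.png

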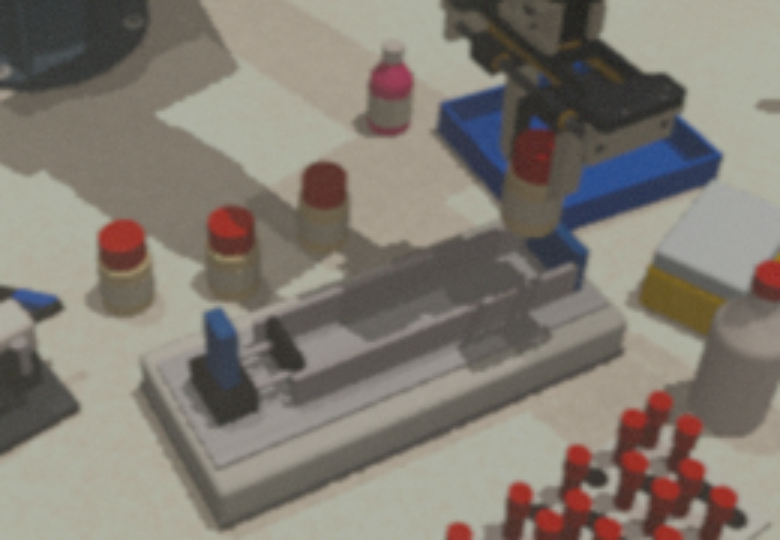

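View pics/w2.png

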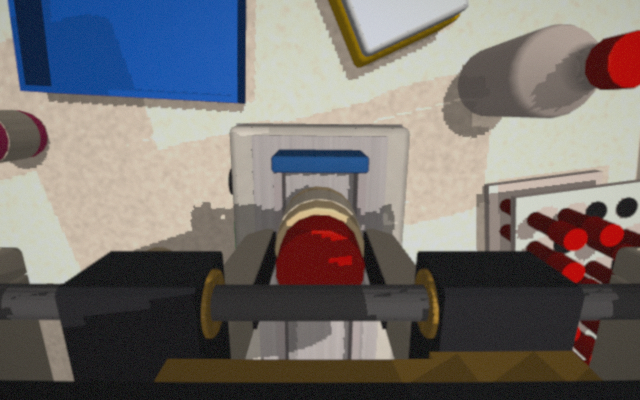

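>>> carry_out(
  commands=[
    [0, 0, -0.4, 0],
    [0, 0, -0.4, 0],
    [0, 0, -0.15, 0],
    [0, 0, 0, 0],
  ],
)

```text
t: 6.82
ee_pos: [633.6, 117.7, 102.9]
tool_rot: [[0.131, 0.991, 0.012], [0.991, -0.131, 0.006], [0.007, 0.011, -1.0]]
ft_force: [0.2, 0.4, -0.6]
grip_width: 45.3
```

>>> carry_out(
  commands=[
    [0, 0, -0.1, 0],
    [0, 0, -0.05, 0],
    [0, 0, 0, 0],
  ],
)

```text
t: 7.2
ee_pos: [634.5, 117.9, 95.2]
tool_rot: [[0.131, 0.991, 0.014], [0.991, -0.131, 0.006], [0.008, 0.013, -1.0]]
ft_force: [-0.1, 0.4, -1.8]
grip_width: 45.5
```

>>> carry_out(
  commands=[
    [-0.02, 0, -0.04, 0],
    [0, 0, 0, 0],
  ],
)

```text
t: 7.45
ee_pos: [633.4, 117.9, 93.1]
tool_rot: [[0.131, 0.991, 0.015], [0.991, -0.131, 0.006], [0.008, 0.014, -1.0]]
ft_force: [-0.4, -0.3, -0.6]
grip_width: 45.5
```

>>> carry_out(
  commands=[
    [0, 0, -0.02, 0],
    [0, 0, 0, 0],
    [0, 0, 0, 0],
    [0, 0, 0, 0],
    [0, 0, 0.5, 0],
    [0, 0, 0.7, 0],
    [0, 0, 0.5, 0],
    [0, 0, 0, 0],
  ],
  fingers=80,
)

```text
t: 8.45
ee_pos: [633.2, 117.9, 196.8]
tool_rot: [[0.131, 0.991, 0.015], [0.991, -0.131, 0.006], [0.008, 0.014, -1.0]]
ft_force: [0.2, -0.4, -0.5]
grip_width: 80.0
```

Run:
```python
from h import *
o=arm.observe(); print(o['ee_pos'])
s=snap('wrist','w3.png')
jars('j3')
cv2.imwrite('pics/c3.png',cv2.resize(cv2.imread('pics/j3_scene.png')[120:300,220:480],None,fx=3,fy=3))
```

```text
[633.20849759 117.85867151 196.78138288]
top [335. 217.] 190 mid [460.7 -49.3  73.1] size [32. 35.  6.]
top [368. 233.] 204 mid [ 422.  -130.4   72.4] size [34. 34.  6.]
scene [398. 190.] 96 mid [634.7 122.2 124. ] size [34. 24.  5.]
scene [295. 195.] 72 mid [462.4 -51.9  73.9] size [31. 24.  5.]
scene [260. 199.] 117 mid [ 424.9 -129.3   73.9] size [32. 32.  5.]
```

View pics/c3.png

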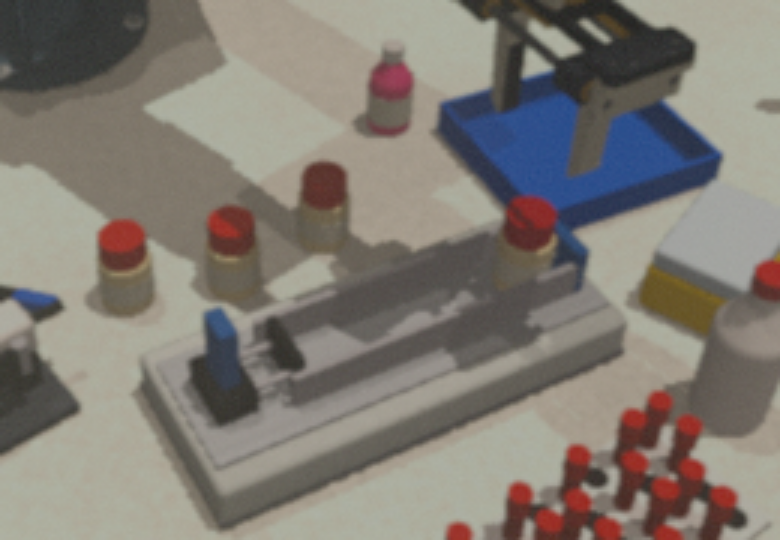

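Jar A stands upright in the channel by the end stop, with its lid at z = 124. Next is jar B at about (459, 49).

>>> carry_out(
  commands=[
    [-0.4, -0.16, 0, 0],
    [-0.8, -0.32, 0, 0],
    [-0.8, -0.32, 0, 0],
    [-0.6, -0.25, 0, 0],
    [-0.2, -0.08, -0.4, 0],
    [0, 0, -0.6, 0],
    [0, 0, 0, 0],
    [0, 0, 0, 0],
  ],
)

```text
t: 9.6
ee_pos: [453.7, 47.9, 123.2]
tool_rot: [[0.131, 0.991, -0.005], [0.991, -0.131, 0.005], [0.004, -0.006, -1.0]]
ft_force: [0.7, -0.4, 0.2]
grip_width: 79.8
```

```bash
sed -i 's/(V>80)&(z>30)/(V>45)\&(z>30)/' h.py
python3 - <<'E'
from h import *
o=arm.observe()
s=snap('wrist','w4.png'); jars('j4')
E
```

```text
top [265. 145.] 219 mid [633.7 116.2 122.9] size [36. 36.  7.]
top [334. 218.] 194 mid [460.7 -47.4  72.9] size [37. 35.  7.]
top [368. 233.] 202 mid [ 422.  -130.4   72.8] size [34. 34.  7.]
scene [330. 178.] 58 mid [461.5  55.1  73.4] size [32. 19.  5.]
scene [397. 191.] 142 mid [635.3 116.3 124. ] size [34. 33.  5.]
scene [297. 194.] 127 mid [463.4 -47.4  73.4] size [31. 35.  7.]
scene [260. 199.] 126 mid [ 424.9 -129.7   73.9] size [33. 32.  5.]
```

>>> carry_out(
  commands=[
    [0.07, 0.02, -0.4, 0],
    [0, 0, -0.5, 0],
    [0, 0, -0.35, 0],
    [0, 0, 0, 0],
    [0, 0, 0, 0],
  ],
)

```text
t: 10.38
ee_pos: [461.7, 49.5, 50.8]
tool_rot: [[0.13, 0.991, 0.004], [0.991, -0.13, 0.005], [0.005, 0.004, -1.0]]
ft_force: [-0.3, 0.8, -0.7]
grip_width: 80.0
```

>>> carry_out(
  commands=[
    [-0.04, 0.01, -0.14, 0],
    [0, 0, 0, 0],
  ],
)

```text
t: 10.62
ee_pos: [460.0, 50.2, 43.3]
tool_rot: [[0.13, 0.991, 0.007], [0.991, -0.13, 0.005], [0.006, 0.006, -1.0]]
ft_force: [0.1, -0.6, 0.9]
grip_width: 79.8
```

>>> carry_out(
  commands=[
    [0, 0, 0, 0],
    [0, 0, 0, 0],
    [0, 0, 0, 0],
    [0, 0, 0, 0],
    [0, 0, 0, 0],
  ],
  fingers=30,
)

```text
t: 11.25
ee_pos: [460.1, 50.2, 43.9]
tool_rot: [[0.13, 0.991, 0.007], [0.991, -0.13, 0.005], [0.006, 0.006, -1.0]]
ft_force: [0.5, 0.2, -0.6]
grip_width: 45.3
```

>>> carry_out(
  commands=[
    [0, 0, 0.5, 0],
    [0, 0, 0.9, 0],
    [0.1, 0, 0.6, 0],
    [0.5, 0.06, 0, 0],
    [0.8, 0.08, 0, 0],
    [0.8, 0.08, 0, 0],
    [0.4, 0.06, 0, 0],
    [0.1, 0, 0, 0],
    [0, 0, 0, 0],
    [0, 0, 0, 0],
  ],
)

```text
t: 12.5
ee_pos: [623.7, 67.1, 166.8]
tool_rot: [[0.13, 0.991, 0.004], [0.991, -0.13, 0.005], [0.005, 0.004, -1.0]]
ft_force: [-0.3, -0.2, -0.2]
grip_width: 45.5
```

>>> carry_out(
  commands=[
    [0.03, 0.01, -0.4, 0],
    [0, 0, -0.4, 0],
    [0, 0, -0.2, 0],
    [0, 0, 0, 0],
  ],
)

```text
t: 13.0
ee_pos: [623.7, 67.5, 107.0]
tool_rot: [[0.131, 0.991, 0.006], [0.991, -0.131, 0.005], [0.005, 0.005, -1.0]]
ft_force: [-0.0, 0.3, -1.2]
grip_width: 45.2
```

>>> carry_out(
  commands=[
    [0.04, 0, -0.1, 0],
    [0, 0, -0.08, 0],
    [0, 0, -0.03, 0],
    [0, 0, 0, 0],
  ],
)

```text
t: 13.5
ee_pos: [627.1, 67.5, 95.7]
tool_rot: [[0.131, 0.991, 0.008], [0.991, -0.131, 0.005], [0.006, 0.008, -1.0]]
ft_force: [0.3, -0.2, -1.3]
grip_width: 45.6
```

>>> carry_out(
  commands=[
    [-0.01, 0, -0.03, 0],
    [0, 0, 0, 0],
  ],
)

```text
t: 13.75
ee_pos: [626.6, 67.5, 94.1]
tool_rot: [[0.131, 0.991, 0.009], [0.991, -0.131, 0.005], [0.006, 0.008, -1.0]]
ft_force: [0.4, 0.1, -0.7]
grip_width: 45.4
```

>>> carry_out(
  commands=[
    [0, 0, 0, 0],
    [0, 0, 0, 0],
    [0, 0, 0, 0],
    [0, 0, 0.5, 0],
    [0, 0, 0.7, 0],
    [-0.2, 0, 0.4, 0],
    [-0.5, -0.37, 0, 0],
    [-0.8, -0.55, 0, 0],
    [-0.8, -0.55, 0, 0],
    [-0.35, -0.35, 0, 0],
    [0, 0, 0, 0],
    [0, 0, 0, 0],
  ],
  fingers=80,
)

```text
t: 15.25
ee_pos: [463.6, -43.8, 194.1]
tool_rot: [[0.13, 0.991, 0.013], [0.991, -0.13, 0.004], [0.006, 0.012, -1.0]]
ft_force: [0.5, 0.1, 0.3]
grip_width: 80.1
```

Run:
```python
from h import *
print(arm.observe()['ee_pos'])
jars('j5')
```

```text
[463.63825947 -43.76440692 194.14918282]
top [266. 145.] 223 mid [633.7 116.2 122.9] size [35. 35.  6.]
top [286. 148.] 223 mid [626.1  66.1 123.1] size [36. 36.  6.]
scene [397. 191.] 141 mid [635.7 116.6 124.3] size [34. 33.  5.]
scene [297. 194.] 99 mid [463.  -45.7  74. ] size [33. 29.  5.]
scene [378. 198.] 137 mid [628.7  66.8 124.2] size [33. 33.  5.]
```

>>> carry_out(
  commands=[
    [-0.04, -0.04, -0.5, 0],
    [0, 0, -0.8, 0],
    [0, 0, -0.8, 0],
    [0, 0, -0.2, 0],
    [0, 0, 0, 0],
    [0, 0, 0, 0],
  ],
)

```text
t: 16.1
ee_pos: [466.0, -43.7, 54.6]
tool_rot: [[0.125, 0.992, 0.018], [0.992, -0.125, 0.003], [0.006, 0.018, -1.0]]
ft_force: [0.2, 0.3, -0.3]
grip_width: 79.7
```

View pics/j5_scene.png

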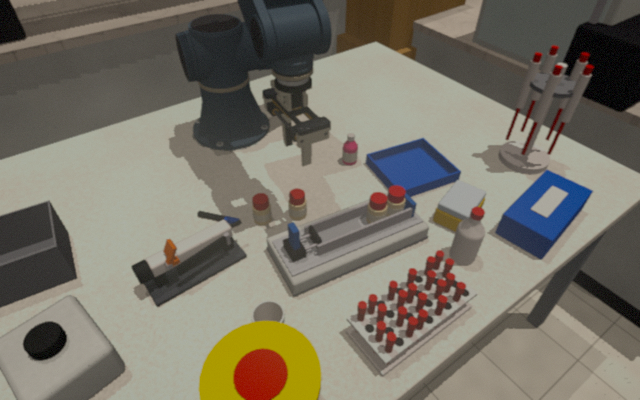

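>>> carry_out(
  commands=[
    [-0.09, -0.045, -0.12, -0.05],
    [0, 0, -0.05, 0],
    [0, 0, 0, 0],
  ],
)

```text
t: 16.48
ee_pos: [461.7, -46.9, 46.0]
tool_rot: [[0.13, 0.991, 0.022], [0.991, -0.131, 0.002], [0.005, 0.022, -1.0]]
ft_force: [-0.7, -0.1, 0.1]
grip_width: 79.8
```

>>> carry_out(
  commands=[
    [-0.03, 0, -0.05, 0],
    [0, 0, 0, 0],
  ],
)

```text
t: 16.73
ee_pos: [459.8, -47.0, 43.0]
tool_rot: [[0.131, 0.991, 0.023], [0.991, -0.131, 0.002], [0.005, 0.022, -1.0]]
ft_force: [0.2, -0.5, 0.3]
grip_width: 80.2
```

>>> carry_out(
  commands=[
    [0, 0, 0, 0],
    [0, 0, 0, 0],
    [0, 0, 0, 0],
    [0, 0, 0, 0],
    [0, 0, 0, 0],
  ],
  fingers=30,
)

```text
t: 17.35
ee_pos: [460.1, -47.0, 43.1]
tool_rot: [[0.13, 0.991, 0.023], [0.991, -0.13, 0.002], [0.005, 0.022, -1.0]]
ft_force: [-0.4, -0.7, 0.1]
grip_width: 45.3
```

>>> carry_out(
  commands=[
    [0, 0, 0.5, 0],
    [0, 0, 0.9, 0],
    [0.1, 0, 0.6, 0],
    [0.5, 0.22, 0, 0],
    [0.8, 0.33, 0, 0],
    [0.8, 0.33, 0, 0],
    [0.35, 0.15, 0, 0],
    [0.05, 0.02, 0, 0],
    [0, 0, 0, 0],
    [0, 0, 0, 0],
  ],
)

```text
t: 18.6
ee_pos: [616.7, 17.8, 165.7]
tool_rot: [[0.132, 0.991, 0.018], [0.991, -0.132, 0.003], [0.005, 0.017, -1.0]]
ft_force: [-0.3, -0.6, -1.2]
grip_width: 45.3
```

>>> carry_out(
  commands=[
    [0.05, -0.01, -0.4, 0],
    [0, 0, -0.4, 0],
    [0, 0, -0.2, 0],
    [0, 0, 0, 0],
  ],
)

```text
t: 19.1
ee_pos: [618.2, 15.7, 105.8]
tool_rot: [[0.134, 0.991, 0.019], [0.991, -0.134, 0.002], [0.005, 0.019, -1.0]]
ft_force: [0.1, 0.4, -0.6]
grip_width: 45.2
```

>>> carry_out(
  commands=[
    [0.02, 0.01, -0.1, 0],
    [0, 0, -0.07, 0],
    [0, 0, -0.03, 0],
    [0, 0, 0, 0],
  ],
)

```text
t: 19.6
ee_pos: [620.4, 16.2, 95.1]
tool_rot: [[0.134, 0.991, 0.022], [0.991, -0.134, 0.002], [0.005, 0.022, -1.0]]
ft_force: [-0.2, -0.5, -1.1]
grip_width: 45.2
```

>>> carry_out(
  commands=[
    [-0.01, 0, -0.03, 0],
    [0, 0, 0, 0],
  ],
)

```text
t: 19.85
ee_pos: [619.8, 16.2, 93.4]
tool_rot: [[0.134, 0.991, 0.023], [0.991, -0.134, 0.002], [0.005, 0.022, -1.0]]
ft_force: [-0.9, 0.2, -0.6]
grip_width: 45.4
```

>>> carry_out(
  commands=[
    [0, 0, 0, 0],
    [0, 0, 0, 0],
    [0, 0, 0, 0],
    [0, 0, 0.5, 0],
    [0, 0, 0.7, 0],
    [-0.2, 0, 0.4, 0],
    [-0.6, -0.46, 0, 0],
    [-0.8, -0.6, 0, 0],
    [-0.8, -0.6, 0, 0],
    [-0.7, -0.55, 0, 0],
    [-0.15, -0.15, 0, 0],
    [0, 0, 0, 0],
    [0, 0, 0, 0],
  ],
  fingers=80,
)

```text
t: 21.48
ee_pos: [420.9, -128.0, 194.0]
tool_rot: [[0.132, 0.991, 0.028], [0.991, -0.132, 0.001], [0.004, 0.028, -1.0]]
ft_force: [0.3, 0.3, 0.6]
grip_width: 79.9
```

Run:
```python
from h import *
print(arm.observe()['ee_pos'])
jars('j6')
```

```text
[ 420.93144484 -127.98526535  193.99231687]
top [265. 145.] 217 mid [633.6 116.2 122.6] size [36. 36.  6.]
top [286. 148.] 217 mid [626.2  66.  122.8] size [36. 36.  6.]
top [308. 150.] 221 mid [619.6  15.7 123.1] size [34. 35.  7.]
scene [396. 191.] 143 mid [635.2 116.4 123.7] size [34. 33.  5.]
scene [378. 198.] 142 mid [628.8  66.2 124. ] size [33. 33.  5.]
scene [260. 199.] 110 mid [ 425.2 -129.3   74.2] size [32. 29.  4.]
scene [359. 206.] 151 mid [623.2  15.8 123.8] size [33. 33.  4.]
```

>>> carry_out(
  commands=[
    [0, -0.02, -0.5, 0],
    [0, 0, -0.8, 0],
    [0, 0, -0.8, 0],
    [0, 0, -0.2, 0],
    [0, 0, 0, 0],
    [0, 0, 0, 0],
  ],
)

```text
t: 22.32
ee_pos: [425.6, -127.4, 54.6]
tool_rot: [[0.126, 0.991, 0.033], [0.992, -0.126, -0.001], [0.003, 0.033, -0.999]]
ft_force: [0.6, 0.3, -0.1]
grip_width: 79.9
```

>>> carry_out(
  commands=[
    [-0.05, -0.04, -0.12, -0.05],
    [0, 0, -0.07, 0],
    [0, 0, -0.01, 0],
    [0, 0, 0, 0],
  ],
)

```text
t: 22.82
ee_pos: [423.8, -130.6, 44.1]
tool_rot: [[0.132, 0.991, 0.037], [0.991, -0.132, -0.003], [0.002, 0.037, -0.999]]
ft_force: [-1.1, 0.6, -0.5]
grip_width: 80.2
```

>>> carry_out(
  commands=[
    [-0.02, 0.01, -0.02, 0],
    [0, 0, 0, 0],
  ],
)

```text
t: 23.08
ee_pos: [422.6, -130.0, 43.0]
tool_rot: [[0.132, 0.991, 0.037], [0.991, -0.132, -0.003], [0.002, 0.037, -0.999]]
ft_force: [-1.1, -0.5, -1.3]
grip_width: 80.1
```

>>> carry_out(
  commands=[
    [0, 0, 0, 0],
    [0, 0, 0, 0],
    [0, 0, 0, 0],
    [0, 0, 0, 0],
    [0, 0, 0, 0],
  ],
  fingers=30,
)

```text
t: 23.7
ee_pos: [422.6, -130.0, 43.0]
tool_rot: [[0.132, 0.991, 0.037], [0.991, -0.132, -0.003], [0.002, 0.037, -0.999]]
ft_force: [0.1, -0.8, -0.4]
grip_width: 45.2
```

>>> carry_out(
  commands=[
    [0, 0, 0.5, 0],
    [0, 0, 0.9, 0],
    [0.1, 0, 0.6, 0],
    [0.6, 0.28, 0, 0],
    [0.85, 0.42, 0, 0],
    [0.85, 0.42, 0, 0],
    [0.6, 0.28, 0, 0],
    [0.1, 0.05, 0, 0],
    [0, 0, 0, 0],
    [0, 0, 0, 0],
  ],
)

```text
t: 24.95
ee_pos: [610.6, -39.9, 165.7]
tool_rot: [[0.134, 0.99, 0.033], [0.991, -0.134, -0.002], [0.002, 0.033, -0.999]]
ft_force: [-0.2, 0.5, -1.4]
grip_width: 45.2
```

>>> carry_out(
  commands=[
    [0.03, 0.08, -0.4, 0],
    [0, 0, -0.4, 0],
    [0, 0, -0.2, 0],
    [0, 0, 0, 0],
  ],
)

```text
t: 25.45
ee_pos: [610.3, -37.3, 105.8]
tool_rot: [[0.137, 0.99, 0.034], [0.991, -0.137, -0.003], [0.002, 0.034, -0.999]]
ft_force: [0.3, 0.0, -0.3]
grip_width: 45.5
```

>>> carry_out(
  commands=[
    [0.03, 0.0, -0.1, 0],
    [0, 0, -0.07, 0],
    [0, 0, -0.03, 0],
    [0, 0, 0, 0],
  ],
)

```text
t: 25.95
ee_pos: [613.0, -37.7, 95.0]
tool_rot: [[0.137, 0.99, 0.037], [0.991, -0.137, -0.003], [0.002, 0.037, -0.999]]
ft_force: [-0.1, -0.2, -1.0]
grip_width: 45.5
```

>>> carry_out(
  commands=[
    [-0.005, 0, -0.03, 0],
    [0, 0, 0, 0],
  ],
)

```text
t: 26.2
ee_pos: [612.8, -37.7, 93.4]
tool_rot: [[0.137, 0.99, 0.038], [0.991, -0.137, -0.003], [0.002, 0.038, -0.999]]
ft_force: [0.1, 0.3, -1.7]
grip_width: 45.7
```

>>> carry_out(
  commands=[
    [0, 0, 0, 0],
    [0, 0, 0, 0],
    [0, 0, 0, 0],
    [0, 0, 0.5, 0],
    [0, 0, 0.8, 0],
    [0, 0, 0.5, -0.5],
    [-0.02, -0.12, 0, -1],
    [-0.02, -0.12, 0, -1],
    [-0.02, -0.12, 0, -1],
    [-0.02, -0.12, 0, -1],
    [-0.02, -0.12, 0, -1],
    [-0.02, -0.12, 0, -1],
    [-0.02, -0.12, 0, -1],
    [-0.02, -0.12, 0, -1],
    [-0.02, -0.12, 0, -1],
    [-0.02, -0.12, 0, -1],
    [-0.02, -0.12, 0, -1],
    [-0.02, -0.12, 0, -1],
    [-0.02, -0.12, 0, -1],
    [0, 0, 0, -0.5],
  ],
  fingers=80,
)

```text
t: 28.7
ee_pos: [596.7, -134.3, 207.0]
tool_rot: [[0.997, -0.082, 0.001], [-0.082, -0.996, -0.041], [0.004, 0.041, -0.999]]
ft_force: [-0.9, 0.0, 0.5]
grip_width: 80.3
```

Run:
```python
from h import *
o=arm.observe();print(o['ee_pos'],o['tool_rot'].round(3),o['qpos'].round(2))
jars('j7')
cv2.imwrite('pics/c7.png',cv2.resize(cv2.imread('pics/j7_top.png')[110:230,230:430],None,fx=4,fy=4))
```

```text
[ 596.74019741 -134.30194972  206.98920127] [[ 0.997 -0.082  0.001]
 [-0.082 -0.996 -0.041]
 [ 0.004  0.041 -0.999]] [-0.28  0.47  1.5  -0.04  1.16  1.39]
top [266. 145.] 227 mid [633.8 116.1 123.2] size [36. 36.  6.]
top [286. 148.] 232 mid [626.4  66.2 123.2] size [36. 35.  7.]
top [308. 150.] 226 mid [619.3  14.8 122.8] size [35. 34.  7.]
top [328. 154.] 157 mid [613.1 -35.1 122.7] size [36. 28.  7.]
scene [397. 191.] 143 mid [635.6 116.7 124.1] size [34. 33.  5.]
scene [378. 198.] 144 mid [629.   66.4 124.1] size [32. 34.  5.]
scene [359. 206.] 154 mid [622.3  15.3 123.9] size [33. 34.  4.]
scene [338. 214.] 160 mid [615.2 -38.6 123.8] size [33. 32.  5.]
```

View pics/c7.png

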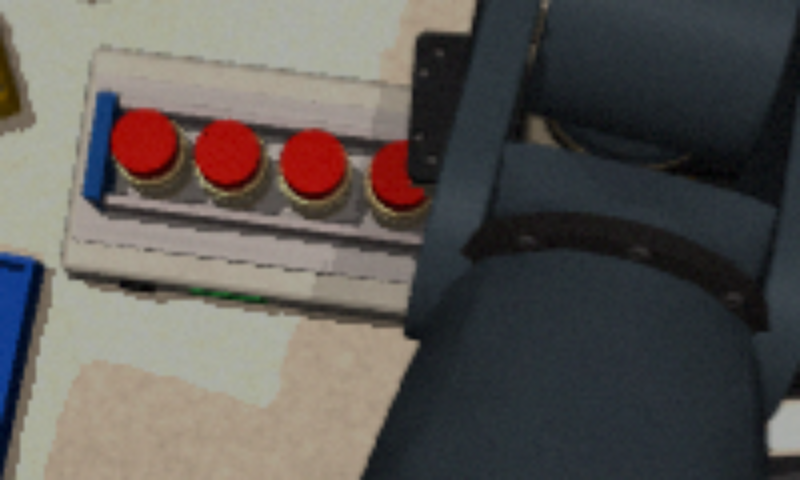

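View pics/j7_scene.png

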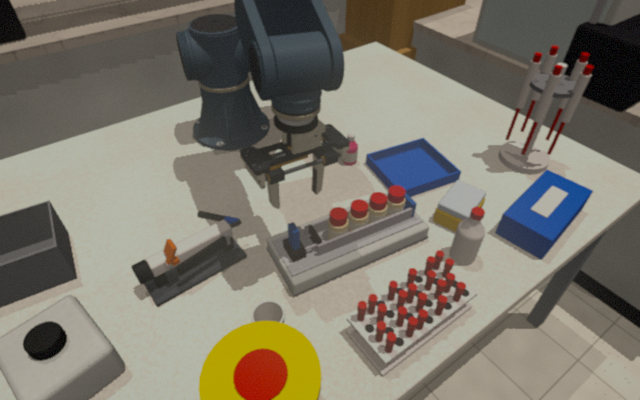

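All four jars stand upright in the channel. Next I'll grip the clamp fin with the jaws along the mixer's y axis.

>>> carry_out(
  commands=[
    [0, -0.12, 0, -0.35],
    [0, 0, 0, 0],
    [0, 0, -0.4, 0],
    [0, 0, -0.3, 0],
    [0, 0, 0, 0],
  ],
  fingers=45,
)

```text
t: 29.42
ee_pos: [597.0, -141.8, 164.1]
tool_rot: [[0.993, -0.116, 0.0], [-0.115, -0.992, -0.041], [0.005, 0.041, -0.999]]
ft_force: [-0.4, 0.0, 0.4]
grip_width: 45.4
```

>>> carry_out(
  commands=[
    [0, -0.05, -0.1, -0.15],
    [0, 0, 0, 0],
    [0, 0, -0.1, 0],
    [0, 0, 0, 0],
  ],
)

```text
t: 29.92
ee_pos: [597.8, -145.2, 153.0]
tool_rot: [[0.991, -0.132, 0.002], [-0.132, -0.99, -0.042], [0.007, 0.041, -0.999]]
ft_force: [-0.2, 0.4, 0.1]
grip_width: 45.0
```

Run:
```python
from h import *
o=arm.observe();print(o['ee_pos'],o['tool_rot'].round(3))
s=snap('wrist','w8.png'); W=cloud(s,o['ee_pos'],o['tool_rot'])
s=snap('scene','s8.png')
cv2.imwrite('pics/c8.png',cv2.resize(s['pixels'][150:310,220:480,::-1],None,fx=3,fy=3))
```

```text
[ 597.78184208 -145.22549683  152.98910855] [[ 0.991 -0.132  0.002]
 [-0.132 -0.99  -0.042]
 [ 0.007  0.041 -0.999]]
```

View pics/w8.png

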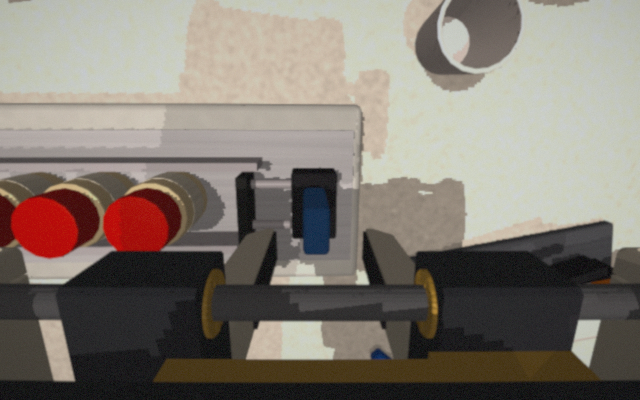

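View pics/c8.png

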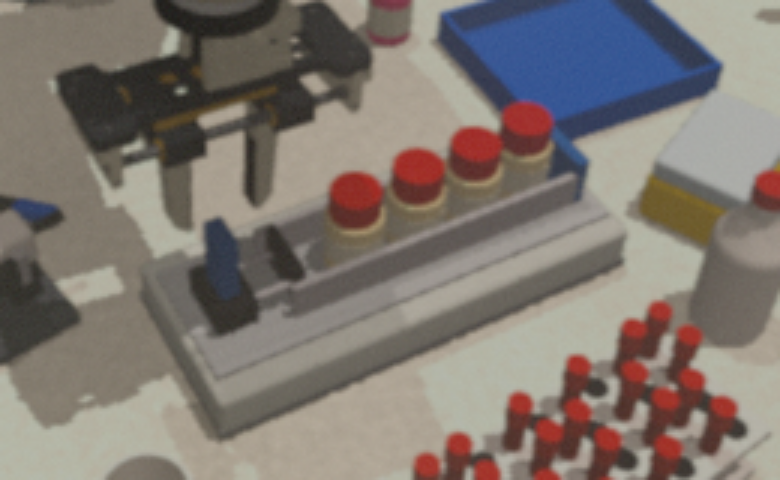

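The fin is centred between the fingers at wrist pixel (317,220). Now descending.

>>> carry_out(
  commands=[
    [0, 0, -0.3, 0],
    [0, 0, -0.4, 0],
    [0, 0, -0.3, 0],
    [0, 0, 0, 0],
  ],
)

```text
t: 30.52
ee_pos: [597.4, -145.0, 89.2]
tool_rot: [[0.991, -0.132, 0.002], [-0.132, -0.99, -0.041], [0.007, 0.041, -0.999]]
ft_force: [-0.3, -0.1, -0.1]
grip_width: 45.1
```

>>> carry_out(
  commands=[
    [0, 0, 0, 0],
    [0, 0, 0, 0],
    [0, 0, 0, 0],
    [0, 0, 0, 0],
  ],
  fingers=5,
  newtons=40,
)

```text
t: 31.02
ee_pos: [598.3, -145.1, 90.7]
tool_rot: [[0.991, -0.133, 0.004], [-0.132, -0.99, -0.041], [0.01, 0.041, -0.999]]
ft_force: [0.3, -1.5, -4.3]
grip_width: 16.8
```

>>> carry_out(
  commands=[
    [0.014, 0.1, 0, 0],
    [0.014, 0.1, 0, 0],
    [0.014, 0.1, 0, 0],
    [0.014, 0.1, 0, 0],
  ],
)

```text
t: 31.52
ee_pos: [601.2, -124.6, 90.7]
tool_rot: [[0.991, -0.135, 0.004], [-0.135, -0.99, -0.045], [0.01, 0.044, -0.999]]
ft_force: [-0.4, -8.7, -1.3]
grip_width: 16.6
```

>>> carry_out(
  commands=[
    [0.014, 0.1, 0, 0],
    [0.014, 0.1, 0, 0],
    [0.014, 0.08, 0, 0],
  ],
)

```text
t: 31.9
ee_pos: [603.2, -110.4, 90.7]
tool_rot: [[0.991, -0.137, 0.003], [-0.137, -0.989, -0.048], [0.01, 0.048, -0.999]]
ft_force: [-2.3, -9.0, -1.3]
grip_width: 17.1
```

>>> carry_out(
  commands=[
    [0.01, 0.05, 0, 0],
    [0.007, 0.05, 0, 0],
  ],
)

```text
t: 32.15
ee_pos: [603.8, -106.3, 90.7]
tool_rot: [[0.99, -0.138, 0.002], [-0.138, -0.989, -0.051], [0.009, 0.05, -0.999]]
ft_force: [-0.4, -8.9, -3.1]
grip_width: 17.0
```

>>> carry_out(
  commands=[
    [0.007, 0.05, 0, 0],
    [0.007, 0.05, 0, 0],
  ],
)

```text
t: 32.4
ee_pos: [604.3, -102.6, 90.7]
tool_rot: [[0.99, -0.139, 0.002], [-0.139, -0.989, -0.053], [0.009, 0.052, -0.999]]
ft_force: [-0.5, -10.0, -2.7]
grip_width: 17.2
```

>>> carry_out(
  commands=[
    [0.007, 0.05, 0, 0],
    [0.007, 0.05, 0, 0],
  ],
)

```text
t: 32.65
ee_pos: [604.8, -99.0, 90.7]
tool_rot: [[0.99, -0.14, 0.001], [-0.14, -0.989, -0.055], [0.009, 0.055, -0.998]]
ft_force: [0.1, -11.5, -2.1]
grip_width: 17.3
```

>>> carry_out(
  commands=[
    [0.007, 0.05, 0, 0],
    [0.007, 0.05, 0, 0],
  ],
)

```text
t: 32.9
ee_pos: [605.2, -95.6, 90.7]
tool_rot: [[0.99, -0.142, 0.001], [-0.141, -0.988, -0.058], [0.009, 0.057, -0.998]]
ft_force: [0.1, -11.1, -2.6]
grip_width: 17.1
```

>>> carry_out(
  commands=[
    [0.007, 0.05, 0, 0],
  ],
)

```text
t: 33.02
ee_pos: [605.5, -93.9, 90.7]
tool_rot: [[0.99, -0.142, 0.0], [-0.142, -0.988, -0.059], [0.009, 0.059, -0.998]]
ft_force: [-1.4, -10.8, -2.5]
grip_width: 17.0
```

Run:
```python
from h import *
o=arm.observe();print(o['ee_pos'],o['ft_force'])
jars('j9')
s=np.load('pics/j9_scene.npz')
cv2.imwrite('pics/c9.png',cv2.resize(s['pixels'][150:310,220:480,::-1],None,fx=3,fy=3))
```

```text
[605.50791582 -93.89138142  90.72644538] [ -1.43830072 -10.78470917  -2.5270243 ]
top [265. 147.] 234 mid [628.8 116.7 122.6] size [36. 35.  6.]
top [284. 148.] 226 mid [626.6  70.7 123.4] size [36. 35.  7.]
top [303. 150.] 213 mid [621.2  26.7 123.3] size [36. 33.  6.]
scene [395. 190.] 144 mid [629.7 116.9 123.9] size [35. 33.  5.]
scene [372. 202.] 344 mid [629.1  48.7 122.9] size [33. 79.  7.]
scene [347. 213.] 180 mid [619.4 -20.  122.5] size [31. 35.  7.]
```

View pics/c9.png

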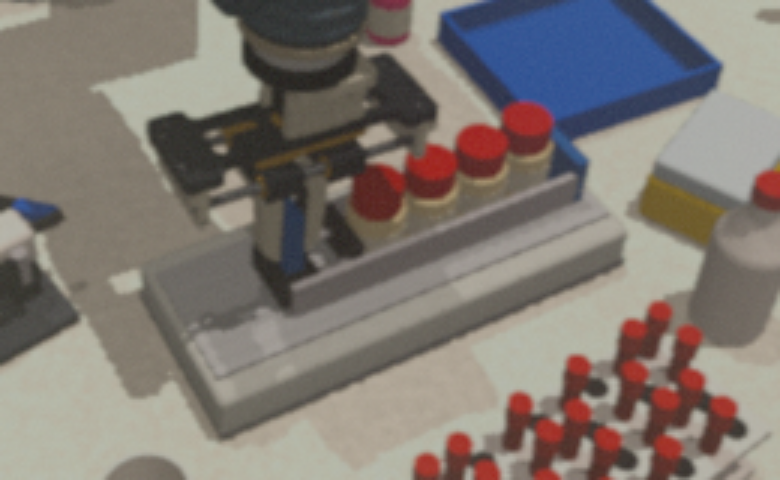

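>>> carry_out(
  commands=[
    [0.007, 0.05, 0, 0],
  ],
)

```text
t: 33.25
ee_pos: [605.7, -92.2, 90.7]
tool_rot: [[0.99, -0.143, -0.0], [-0.142, -0.988, -0.061], [0.009, 0.06, -0.998]]
ft_force: [-0.8, -11.9, -2.5]
grip_width: 17.8
```

>>> carry_out(
  commands=[
    [0.007, 0.05, 0, 0],
  ],
)

```text
t: 33.38
ee_pos: [605.9, -90.6, 90.7]
tool_rot: [[0.99, -0.143, -0.0], [-0.143, -0.988, -0.062], [0.009, 0.062, -0.998]]
ft_force: [-0.8, -11.7, -2.7]
grip_width: 17.3
```

>>> carry_out(
  commands=[
    [0.007, 0.05, 0, 0],
  ],
)

```text
t: 33.5
ee_pos: [606.1, -89.2, 90.7]
tool_rot: [[0.99, -0.144, -0.001], [-0.144, -0.988, -0.064], [0.008, 0.063, -0.998]]
ft_force: [-1.0, -13.8, -3.8]
grip_width: 17.4
```

>>> carry_out(
  commands=[
    [0.007, 0.05, 0, 0],
  ],
)

```text
t: 33.62
ee_pos: [606.3, -87.9, 90.7]
tool_rot: [[0.99, -0.145, -0.001], [-0.144, -0.987, -0.066], [0.008, 0.065, -0.998]]
ft_force: [-1.2, -14.1, -3.2]
grip_width: 17.3
```

>>> carry_out(
  commands=[
    [0.005, 0.045, 0, 0],
  ],
)

```text
t: 33.75
ee_pos: [606.4, -87.2, 90.7]
tool_rot: [[0.989, -0.145, -0.002], [-0.145, -0.987, -0.068], [0.008, 0.068, -0.998]]
ft_force: [-1.2, -15.4, -3.1]
grip_width: 17.8
```

Run:
```python
from h import *
import numpy as np
f=[]
for _ in range(3):
    s=arm.snapshot('scene'); o=arm.observe(); f.append(o['ft_force'])
print(np.array(f).round(1),o['ee_pos'])
```

```text
[[ -1.1 -14.9  -2.8]
 [ -1.  -15.2  -3.1]
 [ -0.8 -15.2  -3.5]] [606.42543888 -87.08812961  90.73609411]
```

>>> carry_out(
  commands=[
    [0, 0, 0, 0],
    [0, 0, 0, 0],
  ],
)

```text
t: 34.15
ee_pos: [606.4, -87.4, 90.7]
tool_rot: [[0.989, -0.147, -0.001], [-0.146, -0.987, -0.067], [0.008, 0.066, -0.998]]
ft_force: [0.3, -3.0, -2.1]
grip_width: 17.5
```

>>> carry_out(
  commands=[
    [0, 0, 0, 0],
    [0, 0, 0, 0],
    [0, 0, 0, 0],
    [0, 0, 0, 0],
  ],
  fingers=45,
  newtons=15,
)

```text
t: 34.65
ee_pos: [606.7, -87.0, 91.2]
tool_rot: [[0.989, -0.145, -0.001], [-0.145, -0.987, -0.068], [0.009, 0.068, -0.998]]
ft_force: [-0.0, -0.6, -0.9]
grip_width: 44.4
```

Run:
```python
from h import *
o=arm.observe();print(o['ee_pos'],o['ft_force'],o['qpos'].round(2))
s=snap('scene','s10.png')
cv2.imwrite('pics/c10.png',cv2.resize(s['pixels'][170:290,260:420,::-1],None,fx=5,fy=5,interpolation=2))
```

```text
[606.7116163  -87.04743923  91.24916071] [-0.00957322 -0.61828602 -0.94112563] [-0.19  0.61  1.59 -0.08  0.93  1.58]
```

View pics/c10.png

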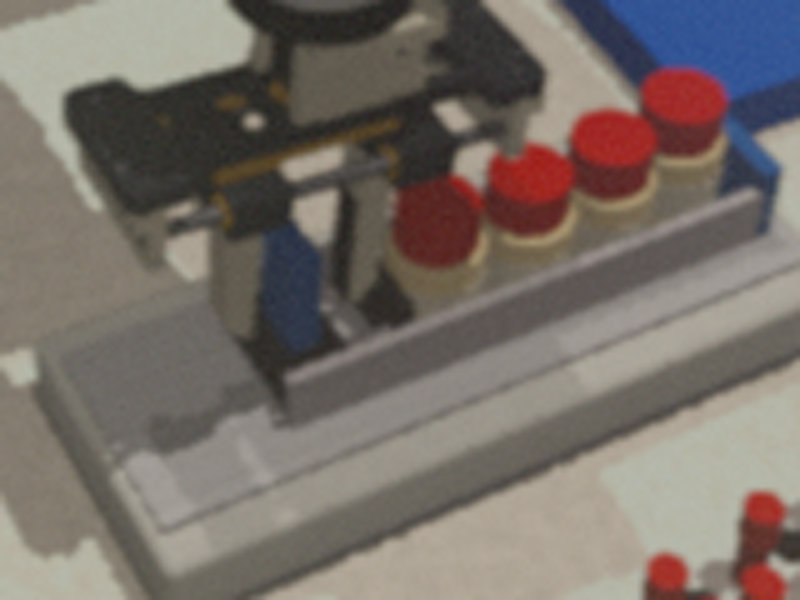

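>>> carry_out(
  commands=[
    [0, 0, 0.4, 0],
    [0, 0, 0.8, 0],
    [0, 0, 0.7, 0.5],
    [-0.12, -0.25, 0, 1],
    [-0.12, -0.25, 0, 1],
    [-0.12, -0.25, 0, 1],
    [-0.12, -0.25, 0, 1],
    [-0.12, -0.25, 0, 1],
    [-0.12, -0.25, 0, 1],
    [-0.12, -0.25, 0, 1],
    [-0.12, -0.25, 0, 1],
    [-0.12, -0.25, 0, 1],
    [-0.12, -0.25, 0, 1],
    [-0.12, -0.25, 0, 1],
    [-0.12, -0.25, 0, 1],
    [-0.12, -0.25, 0, 1],
    [-0.12, -0.25, 0, 1],
    [-0.1, -0.2, 0, 1],
    [0, 0, 0, 0.8],
    [0, 0, 0, 0],
  ],
  fingers=0,
)

```text
t: 37.2
ee_pos: [495.1, -315.7, 209.6]
tool_rot: [[-0.049, 0.996, 0.07], [0.999, 0.048, 0.012], [0.008, 0.071, -0.997]]
ft_force: [-0.8, -0.1, 0.4]
grip_width: 0.5
```

Run:
```python
from h import *
o=arm.observe();print(o['ee_pos'],o['ft_force'],o['qpos'].round(2))
s=snap('wrist','w11.png'); W=cloud(s,o['ee_pos'],o['tool_rot']); np.save('pics/w11_W.npy',W)
jars('j11')
cv2.imwrite('pics/c11.png',cv2.resize(cv2.imread('pics/j11_scene.png')[150:310,120:440],None,fx=2.5,fy=2.5,interpolation=2))
```

```text
[ 495.09267698 -315.69653859  209.59276556] [-0.79177547 -0.05726986  0.43090951] [-0.67  0.4   1.6   0.06  1.09 -0.75]
top [264. 147.] 229 mid [629.1 120.4 122.6] size [36. 35.  7.]
top [283. 146.] 218 mid [629.4  74.2 122.6] size [35. 34.  7.]
top [302. 148.] 221 mid [626.1  27.8 122.6] size [36. 36.  6.]
top [321. 151.] 219 mid [616.9 -16.2 123.3] size [34. 33.  7.]
scene [396. 189.] 140 mid [630.5 120.  124.3] size [33. 34.  5.]
scene [383. 198.] 145 mid [633.6  74.9 123.8] size [32. 35.  5.]
scene [366. 205.] 151 mid [628.8  28.6 123.9] size [32. 34.  5.]
scene [348. 211.] 158 mid [618.8 -15.6 123.8] size [32. 35.  5.]
```

View pics/c11.png

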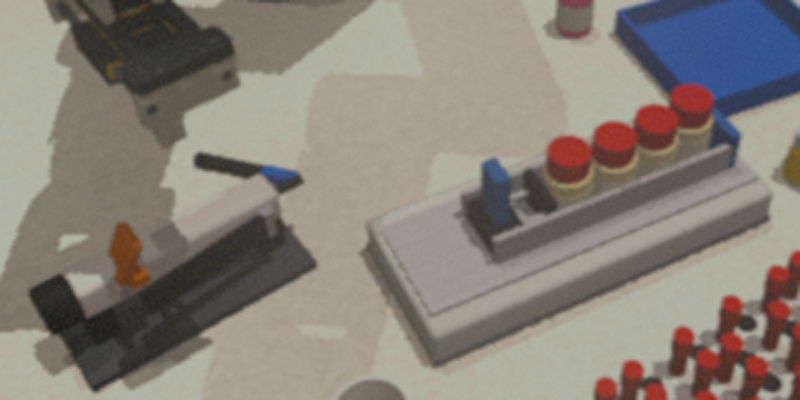

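View pics/w11.png

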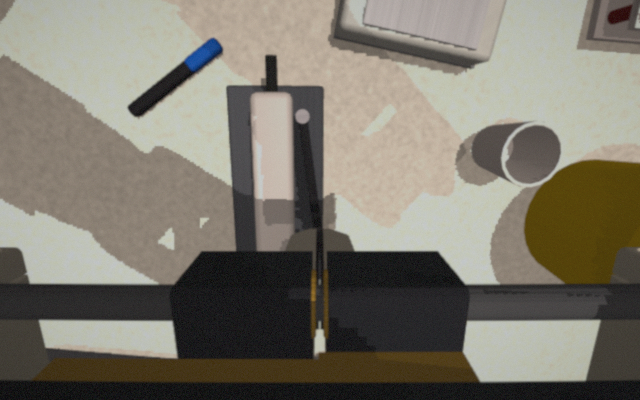

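The jars stay clamped: the first is against the stop and the pad estimate is about 5 mm, from both force and geometry. Now I'll flip the lever forward with closed fingers.

>>> carry_out(
  commands=[
    [-0.18, -0.28, -0.3, 0],
    [0, 0, -0.6, 0],
    [0, 0, -0.3, 0],
    [0, 0, 0, 0],
    [0, 0, 0, 0],
  ],
)

```text
t: 37.98
ee_pos: [481.2, -335.1, 132.3]
tool_rot: [[-0.045, 0.997, 0.068], [0.999, 0.044, 0.012], [0.009, 0.069, -0.998]]
ft_force: [-0.6, -0.3, 0.6]
grip_width: 0.6
```

>>> carry_out(
  commands=[
    [0, 0, -0.3, 0],
    [0, 0, -0.1, 0],
    [0, 0, 0, 0],
  ],
)

```text
t: 38.35
ee_pos: [481.3, -335.5, 107.5]
tool_rot: [[-0.045, 0.997, 0.069], [0.999, 0.044, 0.011], [0.008, 0.07, -0.998]]
ft_force: [-0.3, 0.1, 1.1]
grip_width: 0.6
```

>>> carry_out(
  commands=[
    [0, -0.12, 0, 0],
    [0, -0.12, 0, 0],
    [0, -0.12, 0, 0],
  ],
)

```text
t: 38.72
ee_pos: [481.8, -358.2, 108.4]
tool_rot: [[-0.045, 0.997, 0.07], [0.999, 0.045, 0.011], [0.007, 0.071, -0.997]]
ft_force: [0.6, 3.0, 3.1]
grip_width: 0.7
```

>>> carry_out(
  commands=[
    [0.005, -0.12, 0, 0],
    [0.005, -0.12, 0, 0],
    [0.005, -0.12, 0, 0],
  ],
)

```text
t: 39.1
ee_pos: [482.8, -381.4, 108.7]
tool_rot: [[-0.045, 0.996, 0.071], [0.999, 0.044, 0.011], [0.008, 0.071, -0.997]]
ft_force: [0.2, 2.5, 0.6]
grip_width: 0.3
```

>>> carry_out(
  commands=[
    [0.005, -0.07, 0, 0],
    [0.005, -0.07, 0, 0],
  ],
)

```text
t: 39.35
ee_pos: [483.1, -390.2, 108.0]
tool_rot: [[-0.045, 0.997, 0.07], [0.999, 0.044, 0.012], [0.009, 0.07, -0.997]]
ft_force: [-0.3, 3.2, -1.5]
grip_width: 0.4
```

>>> carry_out(
  commands=[
    [0, -0.07, 0, 0],
  ],
)

```text
t: 39.48
ee_pos: [482.9, -392.5, 107.5]
tool_rot: [[-0.045, 0.997, 0.068], [0.999, 0.043, 0.017], [0.014, 0.069, -0.998]]
ft_force: [3.5, 23.3, 7.3]
grip_width: 0.6
```

>>> carry_out(
  commands=[
    [0, -0.05, 0, 0],
  ],
)

```text
t: 39.6
ee_pos: [483.0, -392.5, 107.3]
tool_rot: [[-0.045, 0.997, 0.067], [0.999, 0.043, 0.023], [0.02, 0.068, -0.997]]
ft_force: [2.0, 22.9, 11.3]
grip_width: 0.5
```

>>> carry_out(
  commands=[
    [0, -0.05, 0, 0],
  ],
)

```text
t: 39.72
ee_pos: [483.1, -392.4, 107.3]
tool_rot: [[-0.045, 0.997, 0.065], [0.999, 0.043, 0.03], [0.027, 0.067, -0.997]]
ft_force: [0.5, 21.0, 12.4]
grip_width: 0.7
```

>>> carry_out(
  commands=[
    [0, 0.2, 0.1, 0],
    [-0.05, 0.4, 0.6, 0],
    [-0.1, 0.4, 0.5, 0],
    [0, 0.1, 0, 0],
    [0, 0, 0, 0],
  ],
  fingers=85,
)

```text
t: 40.35
ee_pos: [474.1, -325.6, 181.3]
tool_rot: [[-0.045, 0.997, 0.067], [0.999, 0.044, 0.026], [0.023, 0.068, -0.997]]
ft_force: [-0.1, 0.7, -0.2]
grip_width: 46.1
```

Run:
```python
from h import *
o=arm.observe();print(o['ee_pos'],o['ft_force'],o['qpos'].round(2))
s=snap('scene','s12.png'); Ws=cloud(s)
cv2.imwrite('pics/c12.png',cv2.resize(s['pixels'][190:310,120:280,::-1],None,fx=5,fy=5,interpolation=2))
hsv=cv2.cvtColor(s['pixels'],cv2.COLOR_RGB2HSV); H,S,V=[hsv[...,i] for i in range(3)]
m=(H>6)&(H<20)&(S>150)&(Ws[...,2]>105)&(Ws[...,0]<560)
q=Ws[m]; print('lever',q.mean(0),q.max(0),q.min(0))
t=dict(np.load('pics/top0.npz'));Wt=np.load('pics/top0_W.npy');Ww=np.load('pics/w11_W.npy')
for n,W in(('top',Wt),('wrist',Ww),('scene',Ws)):
    x,y,z=W.reshape(-1,3).T
    for y0 in(-290,-300):
        m=(abs(y-y0)<8)&(x>400)&(x<540)
        a=x[m&(z>81)&(z<88)]; b=x[m&(z>70)&(z<80.5)]; c=x[m&(z>9)&(z<15)]
        print(n,y0,'body',np.percentile(a,[2,98]).round(1) if len(a) else 0,'pad',np.percentile(b,[2,98]).round(1) if len(b) else 0,'base',np.percentile(c,[1,99]).round(1) if len(c) else 0)
```

```text
[ 474.11156001 -325.62377694  181.29771603] [-0.14999043  0.74964142 -0.15355905] [-0.71  0.42  1.65  0.07  1.04 -0.79]
lever [-113.68908684  672.05117286  128.70293849] [ 559.47878296 1210.70843473  313.4209351 ] [-629.53432597 -590.39021513  105.07759639]
top -290 body [447.4 476.9] pad [445. 497.] base [412.3 509.6]
top -300 body [447.3 476.8] pad [445.  499.4] base [414.8 512.2]
wrist -290 body [445.1 477. ] pad [442.9 496.5] base [411.7 510.7]
wrist -300 body [445.8 477.3] pad [443.7 498.1] base [412.4 511.1]
scene -290 body [447.6 479.4] pad [460.8 499.5] base [465.1 512.5]
scene -300 body [448.  479.8] pad [478.2 501.4] base [465.1 512.3]
```

View pics/c12.png

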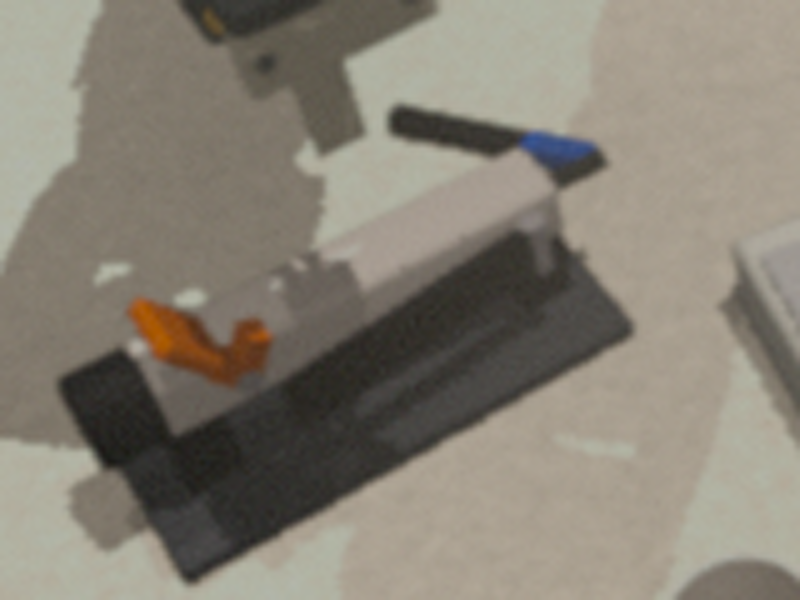

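>>> carry_out(
  commands=[
    [-0.05, 0.15, 0, 0],
    [0, 0, 0, 0],
    [0, 0, 0, 0],
    [0, 0, -0.5, 0],
    [0, 0, -0.4, 0],
    [0, 0, 0, 0],
    [0, 0, 0, 0],
  ],
)

```text
t: 41.28
ee_pos: [471.0, -318.0, 124.7]
tool_rot: [[-0.044, 0.997, 0.066], [0.999, 0.042, 0.026], [0.023, 0.067, -0.997]]
ft_force: [1.0, 0.0, 0.5]
grip_width: 85.0
```

>>> carry_out(
  commands=[
    [0, 0.05, -0.5, 0],
    [0, 0, -0.5, 0],
    [0, 0, -0.2, 0],
    [0, 0, 0, 0],
    [0, 0, 0, 0],
  ],
)

```text
t: 41.9
ee_pos: [473.7, -317.3, 56.7]
tool_rot: [[-0.044, 0.996, 0.073], [0.999, 0.042, 0.021], [0.018, 0.073, -0.997]]
ft_force: [-0.3, -0.1, 0.4]
grip_width: 84.7
```

>>> carry_out(
  commands=[
    [-0.05, 0.04, -0.14, 0],
    [0, 0, 0, 0],
  ],
)

```text
t: 42.15
ee_pos: [471.0, -315.2, 49.1]
tool_rot: [[-0.044, 0.996, 0.074], [0.999, 0.043, 0.019], [0.016, 0.075, -0.997]]
ft_force: [-1.5, 0.3, -0.3]
grip_width: 84.8
```

>>> carry_out(
  commands=[
    [0, 0.01, 0, 0],
    [0, 0, 0, 0],
  ],
)

```text
t: 42.4
ee_pos: [471.2, -314.7, 49.5]
tool_rot: [[-0.044, 0.996, 0.075], [0.999, 0.043, 0.019], [0.016, 0.075, -0.997]]
ft_force: [0.4, -0.4, -0.7]
grip_width: 85.1
```

>>> carry_out(
  commands=[
    [0, 0, 0, 0],
    [0, 0, 0, 0],
    [0, 0, 0, 0],
    [0, 0, 0, 0],
    [0, 0, 0, 0],
    [0, 0, 0, 0],
  ],
  fingers=20,
  newtons=25,
)

```text
t: 43.15
ee_pos: [470.0, -315.5, 49.8]
tool_rot: [[-0.045, 0.996, 0.072], [0.999, 0.044, 0.018], [0.015, 0.073, -0.997]]
ft_force: [3.9, -0.3, -0.0]
grip_width: 48.6
```

>>> carry_out(
  commands=[
    [0, 0, 0, 0],
    [0, 0, 0, 0],
    [0, 0, 0, 0],
    [0, 0, 0, 0],
    [0, 0, 0, 0],
    [0, 0, 0, 0],
    [0, 0, 0, 0],
    [0, 0, 0, 0],
    [0, 0, 0, 0],
    [0, 0, 0, 0],
    [0, 0, 0, 0],
    [0, 0, 0, 0],
    [0, 0, 0, 0],
    [0, 0, 0, 0],
    [0, 0, 0, 0],
    [0, 0, 0, 0],
  ],
  newtons=35,
)

```text
t: 45.15
ee_pos: [469.9, -315.5, 49.8]
tool_rot: [[-0.045, 0.996, 0.072], [0.999, 0.044, 0.018], [0.015, 0.073, -0.997]]
ft_force: [-0.7, -1.8, 1.9]
grip_width: 48.2
```

Run:
```python
from h import *
o=arm.observe();print(o['ee_pos'],o['ft_force'],o['grip_width'])
s=snap('scene','s13.png')
cv2.imwrite('pics/c13.png',cv2.resize(s['pixels'][150:310,120:440,::-1],None,fx=2.5,fy=2.5,interpolation=2))
```

```text
[ 469.90232981 -315.49039067   49.80731216] [-0.69787329 -1.8463896   1.94084188] 48.22960200051709
```

View pics/c13.png

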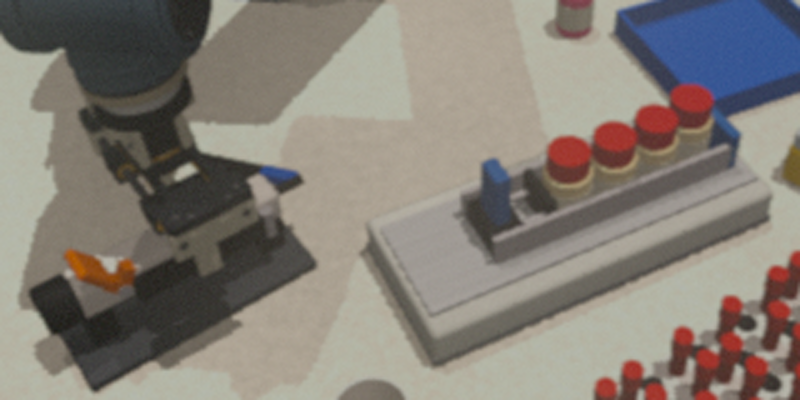

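The lever is forward, the paddle is squeezed (width 48.2 mm) and the jars are still clamped. I'll hold it longer.

>>> carry_out(
  commands=[
    [0, 0, 0, 0],
    [0, 0, 0, 0],
    [0, 0, 0, 0],
    [0, 0, 0, 0],
    [0, 0, 0, 0],
    [0, 0, 0, 0],
    [0, 0, 0, 0],
    [0, 0, 0, 0],
    [0, 0, 0, 0],
    [0, 0, 0, 0],
    [0, 0, 0, 0],
    [0, 0, 0, 0],
    [0, 0, 0, 0],
    [0, 0, 0, 0],
    [0, 0, 0, 0],
    [0, 0, 0, 0],
    [0, 0, 0, 0],
    [0, 0, 0, 0],
  ],
)

```text
t: 47.45
ee_pos: [469.9, -315.5, 49.8]
tool_rot: [[-0.045, 0.996, 0.072], [0.999, 0.044, 0.018], [0.015, 0.072, -0.997]]
ft_force: [-1.3, -1.7, 1.5]
grip_width: 48.0
```

>>> carry_out(
  commands=[
    [0, 0, 0, 0],
    [0, 0, 0, 0],
    [0, 0, 0, 0],
    [0, 0, 0, 0],
    [0, 0, 0, 0],
    [0, 0, 0, 0],
  ],
  fingers=85,
  newtons=15,
)

```text
t: 48.2
ee_pos: [470.6, -314.7, 49.5]
tool_rot: [[-0.045, 0.996, 0.073], [0.999, 0.043, 0.019], [0.016, 0.074, -0.997]]
ft_force: [-0.3, 0.5, -0.4]
grip_width: 85.4
```

>>> carry_out(
  commands=[
    [0, 0, 0.5, 0],
    [0, 0, 0.9, 0],
    [0, 0, 0.6, 0],
    [0.05, -0.5, 0, 0],
    [0.08, -0.8, 0, 0],
    [0.05, -0.6, 0, 0],
    [0, -0.1, 0, 0],
    [0, 0, 0, 0],
    [0, 0, 0, 0],
  ],
  fingers=0,
)

```text
t: 49.32
ee_pos: [480.5, -435.8, 173.8]
tool_rot: [[-0.046, 0.996, 0.072], [0.999, 0.044, 0.02], [0.017, 0.073, -0.997]]
ft_force: [0.4, -0.4, -0.3]
grip_width: 1.8
```

>>> carry_out(
  commands=[
    [0, -0.06, -0.3, 0],
    [0, 0, -0.4, 0],
    [0, 0, -0.3, 0],
    [0, 0, 0, 0],
  ],
)

```text
t: 49.82
ee_pos: [480.4, -437.0, 109.4]
tool_rot: [[-0.048, 0.996, 0.071], [0.999, 0.046, 0.022], [0.018, 0.072, -0.997]]
ft_force: [-0.7, -0.4, 1.0]
grip_width: 0.5
```

>>> carry_out(
  commands=[
    [0.01, 0.12, 0, 0],
    [0, 0.12, 0, 0],
    [0, 0.12, 0, 0],
  ],
)

```text
t: 50.2
ee_pos: [482.0, -416.2, 111.9]
tool_rot: [[-0.048, 0.996, 0.074], [0.999, 0.046, 0.016], [0.013, 0.075, -0.997]]
ft_force: [-0.7, -3.4, 3.1]
grip_width: 0.5
```

>>> carry_out(
  commands=[
    [0, 0.12, 0, 0],
    [0, 0.12, 0, 0],
    [0, 0.1, 0, 0],
  ],
)

```text
t: 50.58
ee_pos: [482.2, -394.2, 112.8]
tool_rot: [[-0.048, 0.996, 0.075], [0.999, 0.047, 0.016], [0.012, 0.076, -0.997]]
ft_force: [-0.7, -2.9, 1.4]
grip_width: 0.5
```

>>> carry_out(
  commands=[
    [0, 0.08, -0.02, 0],
    [0, 0.08, -0.02, 0],
  ],
)

```text
t: 50.82
ee_pos: [482.1, -384.0, 110.4]
tool_rot: [[-0.048, 0.996, 0.075], [0.999, 0.047, 0.015], [0.012, 0.076, -0.997]]
ft_force: [-2.7, -13.0, 4.3]
grip_width: 0.5
```

>>> carry_out(
  commands=[
    [0, 0.06, 0, 0],
  ],
)

```text
t: 50.95
ee_pos: [482.3, -383.0, 110.8]
tool_rot: [[-0.049, 0.996, 0.076], [0.999, 0.048, 0.009], [0.005, 0.077, -0.997]]
ft_force: [-3.8, -25.6, -6.5]
grip_width: 0.3
```

>>> carry_out(
  commands=[
    [0, 0.06, 0, 0],
  ],
)

```text
t: 51.08
ee_pos: [482.6, -382.8, 111.4]
tool_rot: [[-0.048, 0.996, 0.079], [0.999, 0.048, 0.002], [-0.002, 0.079, -0.997]]
ft_force: [-3.2, -21.9, -2.2]
grip_width: 0.3
```

>>> carry_out(
  commands=[
    [0, 0.06, 0, 0],
  ],
)

```text
t: 51.2
ee_pos: [482.9, -382.6, 112.0]
tool_rot: [[-0.048, 0.996, 0.081], [0.999, 0.049, -0.006], [-0.009, 0.081, -0.997]]
ft_force: [-2.1, -19.3, -1.9]
grip_width: 0.6
```

>>> carry_out(
  commands=[
    [0, -0.2, 0, 0],
    [0, -0.2, 0.3, 0],
    [0, 0, 0.8, 0],
    [0, 0, 0.6, -0.5],
    [0.12, 0.3, 0, -1],
    [0.12, 0.3, 0, -1],
    [0.12, 0.3, 0, -1],
    [0.12, 0.3, 0, -1],
    [0.12, 0.3, 0, -1],
    [0.12, 0.3, 0, -1],
    [0.12, 0.3, 0, -1],
    [0.12, 0.3, 0, -1],
    [0.12, 0.3, 0, -1],
    [0.12, 0.3, 0, -1],
    [0.12, 0.3, 0, -1],
    [0.12, 0.3, 0, -1],
    [0.12, 0.3, 0, -1],
    [0.12, 0.3, 0, -1],
    [0.12, 0.3, 0, -1],
    [0, 0.2, 0, -0.9],
  ],
  fingers=45,
)

```text
t: 53.7
ee_pos: [589.2, -109.3, 205.5]
tool_rot: [[0.988, -0.157, -0.015], [-0.157, -0.986, -0.056], [-0.006, 0.058, -0.998]]
ft_force: [0.4, -0.1, -0.4]
grip_width: 44.9
```

Run:
```python
from h import *
o=arm.observe();print(o['ee_pos'],o['tool_rot'].round(3),o['qpos'].round(2))
jars('j14'); s=np.load('pics/j14_scene.npz'); W=cloud(dict(s))
x,y,z=W.reshape(-1,3).T; m=(x>440)&(x<520)&(y<-340)&(y>-430)&(z>112)&(z<130); print('levertip',W.reshape(-1,3)[m].mean(0),m.sum())
hsv=cv2.cvtColor(s['pixels'],cv2.COLOR_RGB2HSV); H,S=hsv[...,0],hsv[...,1]
m=(H>105)&(H<125)&(S>110)&(W[...,2]>126)&(W[...,2]<138)&(W[...,0]>560)&(W[...,0]<660)&(abs(W[...,1])<200); q=W[m]; print('fin',(q.max(0)+q.min(0))/2,q.max(0)-q.min(0))
cv2.imwrite('pics/c14.png',cv2.resize(s['pixels'][150:310,120:440,::-1],None,fx=2.5,fy=2.5,interpolation=2))
```

```text
[ 589.19554315 -109.33136499  205.49210229] [[ 0.988 -0.157 -0.015]
 [-0.157 -0.986 -0.056]
 [-0.006  0.058 -0.998]] [-0.23  0.46  1.53 -0.06  1.16  1.52]
top [264. 147.] 230 mid [628.9 120.6 122.9] size [36. 35.  7.]
top [283. 146.] 229 mid [630.3  73.5 123.3] size [35. 35.  7.]
top [302. 148.] 221 mid [625.9  28.  122.8] size [36. 35.  6.]
top [315. 152.] 40 mid [615.6  -4.2 122.7] size [30.  9.  6.]
scene [396. 189.] 144 mid [630.  120.1 123.8] size [35. 34.  5.]
scene [383. 198.] 154 mid [632.6  75.4 123.6] size [33. 35.  5.]
scene [366. 205.] 161 mid [628.7  28.9 123.7] size [32. 33.  6.]
scene [348. 211.] 161 mid [619.3 -16.1 124.1] size [34. 33.  5.]
levertip [ 484.9508837  -368.63810779  118.93614135] 103
fin [613.18984985 -87.35957852 132.61974242] [11.44340914  7.76131096  4.14998629]
```

View pics/c14.png

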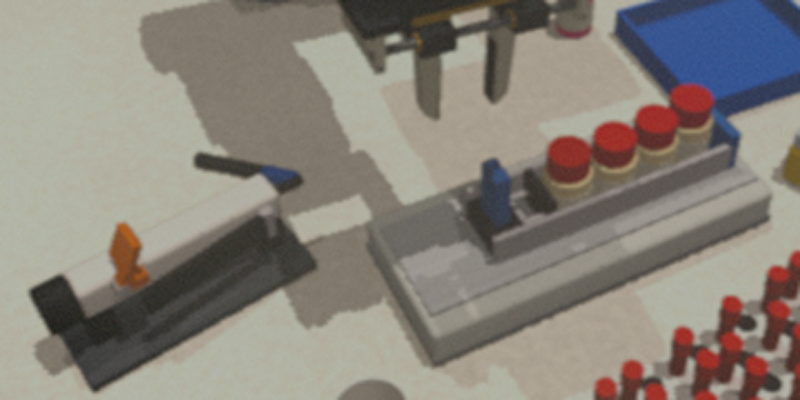

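>>> carry_out(
  commands=[
    [0.2, 0.25, 0, 0.1],
    [0.07, 0.08, 0, 0],
    [0, 0, -0.5, 0],
    [0, 0, -0.2, 0],
    [0, 0, 0, 0],
  ],
)

```text
t: 54.42
ee_pos: [607.1, -88.5, 162.6]
tool_rot: [[0.99, -0.137, -0.014], [-0.138, -0.989, -0.056], [-0.006, 0.057, -0.998]]
ft_force: [1.8, -0.8, 0.3]
grip_width: 45.0
```

>>> carry_out(
  commands=[
    [0, 0.01, -0.3, 0],
    [0, 0, -0.4, 0],
    [0, 0, -0.4, 0],
    [0, 0, 0, 0],
    [0, 0, 0, 0],
  ],
)

```text
t: 55.05
ee_pos: [608.2, -88.4, 95.6]
tool_rot: [[0.99, -0.137, -0.01], [-0.138, -0.989, -0.056], [-0.002, 0.057, -0.998]]
ft_force: [0.5, 0.3, 0.9]
grip_width: 44.8
```

>>> carry_out(
  commands=[
    [0, 0, -0.05, 0],
    [0, 0, 0, 0],
    [0, 0, 0, 0],
    [0, 0, 0, 0],
    [0, 0, 0, 0],
  ],
  fingers=5,
  newtons=40,
)

```text
t: 55.68
ee_pos: [609.1, -88.4, 94.4]
tool_rot: [[0.99, -0.138, -0.007], [-0.139, -0.989, -0.056], [0.001, 0.056, -0.998]]
ft_force: [0.7, -0.8, -1.2]
grip_width: 17.3
```

>>> carry_out(
  commands=[
    [-0.014, -0.1, 0, 0],
    [-0.014, -0.1, 0, 0],
    [-0.014, -0.1, 0, 0],
    [-0.014, -0.1, 0, 0],
    [-0.014, -0.1, 0, 0],
    [-0.014, -0.1, 0, 0],
  ],
)

```text
t: 56.42
ee_pos: [604.9, -118.8, 94.3]
tool_rot: [[0.99, -0.139, -0.005], [-0.139, -0.989, -0.044], [0.001, 0.044, -0.999]]
ft_force: [1.9, 8.3, 0.3]
grip_width: 16.7
```

>>> carry_out(
  commands=[
    [-0.014, -0.1, 0, 0],
    [-0.014, -0.1, 0, 0],
    [-0.014, -0.1, 0, 0],
    [-0.014, -0.1, 0, 0],
  ],
)

```text
t: 56.92
ee_pos: [602.1, -139.0, 94.3]
tool_rot: [[0.99, -0.139, -0.004], [-0.139, -0.99, -0.036], [0.001, 0.036, -0.999]]
ft_force: [2.3, 9.0, 0.1]
grip_width: 16.4
```

>>> carry_out(
  commands=[
    [-0.014, -0.08, 0, 0],
  ],
)

```text
t: 57.05
ee_pos: [601.5, -143.0, 94.3]
tool_rot: [[0.99, -0.139, -0.003], [-0.139, -0.99, -0.034], [0.002, 0.034, -0.999]]
ft_force: [3.9, 8.3, -0.9]
grip_width: 16.5
```

>>> carry_out(
  commands=[
    [-0.014, -0.08, 0, 0],
  ],
)

```text
t: 57.18
ee_pos: [601.0, -146.9, 94.3]
tool_rot: [[0.99, -0.139, -0.003], [-0.139, -0.99, -0.032], [0.002, 0.032, -0.999]]
ft_force: [4.3, 7.6, -1.5]
grip_width: 16.0
```

>>> carry_out(
  commands=[
    [-0.01, -0.08, 0, 0],
  ],
)

```text
t: 57.3
ee_pos: [600.5, -149.9, 94.2]
tool_rot: [[0.99, -0.14, -0.002], [-0.14, -0.99, -0.029], [0.002, 0.029, -1.0]]
ft_force: [6.2, 30.2, 2.5]
grip_width: 16.1
```

>>> carry_out(
  commands=[
    [-0.01, -0.06, 0, 0],
  ],
)

```text
t: 57.42
ee_pos: [600.5, -149.8, 94.1]
tool_rot: [[0.99, -0.141, -0.001], [-0.141, -0.99, -0.022], [0.002, 0.022, -1.0]]
ft_force: [9.0, 31.9, 1.7]
grip_width: 16.2
```

>>> carry_out(
  commands=[
    [-0.005, -0.045, 0, 0],
    [-0.005, -0.045, 0, 0],
    [-0.005, -0.045, 0, 0],
  ],
)

```text
t: 57.8
ee_pos: [600.6, -149.4, 93.9]
tool_rot: [[0.99, -0.14, -0.001], [-0.14, -0.99, -0.009], [0.0, 0.009, -1.0]]
ft_force: [3.3, 19.6, 0.7]
grip_width: 15.9
```

>>> carry_out(
  commands=[
    [0, 0, 0, 0],
    [0, 0, 0, 0],
  ],
)

```text
t: 58.05
ee_pos: [600.6, -149.2, 94.0]
tool_rot: [[0.99, -0.139, -0.001], [-0.139, -0.99, -0.009], [0.0, 0.009, -1.0]]
ft_force: [0.8, 1.0, -2.5]
grip_width: 15.8
```

>>> carry_out(
  commands=[
    [0, 0, 0, 0],
    [0, 0, 0, 0],
    [0, 0, 0, 0],
    [0, 0, 0, 0],
  ],
  fingers=45,
  newtons=15,
)

```text
t: 58.55
ee_pos: [600.5, -150.5, 94.3]
tool_rot: [[0.99, -0.139, -0.001], [-0.139, -0.99, -0.011], [0.001, 0.011, -1.0]]
ft_force: [0.0, -0.1, 0.9]
grip_width: 44.2
```

>>> carry_out(
  commands=[
    [0, 0, 0.4, 0],
    [0, 0, 0.8, 0],
    [0, 0, 0.6, 0.5],
    [-0.12, 0.0, 0, 1],
    [-0.12, 0, 0, 1],
    [-0.12, 0, 0, 1],
    [-0.12, 0, 0, 1],
    [-0.12, 0, 0, 1],
    [-0.12, 0, 0, 1],
    [-0.12, 0, 0, 1],
    [-0.12, 0, 0, 1],
    [0, 0, 0, 1],
    [0, 0, 0, 1],
    [0, 0, 0, 1],
    [0, 0, 0, 1],
    [0, 0, 0, 1],
    [0, 0, 0, 1],
    [0, 0, 0, 0.5],
    [0, 0, 0, 0],
    [0, 0, 0, 0],
  ],
  fingers=80,
)

```text
t: 61.05
ee_pos: [539.8, -151.3, 206.7]
tool_rot: [[0.088, 0.996, 0.014], [0.996, -0.088, -0.002], [-0.001, 0.014, -1.0]]
ft_force: [-0.1, 1.2, 0.6]
grip_width: 80.0
```

Run:
```python
from h import *
o=arm.observe();print(o['ee_pos'],o['tool_rot'].round(3),o['qpos'].round(2))
jars('j15'); s=np.load('pics/j15_scene.npz')
cv2.imwrite('pics/c15.png',cv2.resize(s['pixels'][150:310,120:440,::-1],None,fx=2.5,fy=2.5,interpolation=2))
```

```text
[ 539.79244487 -151.33962935  206.71811564] [[ 0.088  0.996  0.014]
 [ 0.996 -0.088 -0.002]
 [-0.001  0.014 -1.   ]] [-0.36  0.38  1.65  0.    1.11 -0.27]
top [264. 147.] 226 mid [628.9 120.6 122.6] size [36. 36.  7.]
top [283. 146.] 226 mid [630.   73.5 122.9] size [34. 35.  6.]
top [302. 148.] 224 mid [625.9  28.  122.9] size [35. 35.  6.]
top [321. 151.] 220 mid [617.  -17.2 123.1] size [34. 35.  7.]
scene [396. 189.] 142 mid [630.4 120.5 124.2] size [34. 34.  4.]
scene [383. 198.] 147 mid [633.3  74.7 124.1] size [32. 32.  5.]
scene [366. 205.] 155 mid [628.8  28.5 124. ] size [32. 33.  5.]
scene [348. 211.] 163 mid [619.8 -16.4 123.6] size [33. 34.  5.]
```

View pics/c15.png

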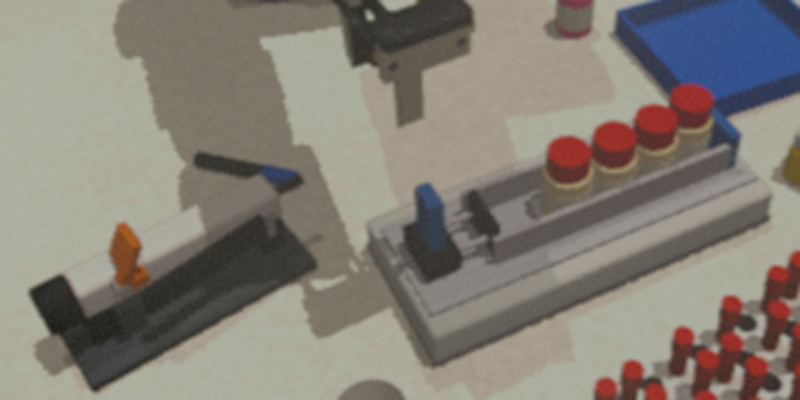

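>>> carry_out(
  commands=[
    [0.25, 0.45, 0, -0.4],
    [0.4, 0.7, 0, 0],
    [0.4, 0.7, 0, 0],
    [0.2, 0.35, 0, 0],
    [0, 0, 0, 0],
    [0, 0, 0, 0],
  ],
)

```text
t: 61.9
ee_pos: [616.3, -16.2, 206.6]
tool_rot: [[0.136, 0.991, 0.014], [0.991, -0.136, -0.003], [-0.001, 0.014, -1.0]]
ft_force: [-0.1, -0.3, 0.3]
grip_width: 79.9
```

>>> carry_out(
  commands=[
    [0, 0, -0.5, 0],
    [0, 0, -0.7, 0],
    [0, 0, -0.5, 0],
    [0, 0, 0, 0],
    [0, 0, 0, 0],
  ],
)

```text
t: 62.52
ee_pos: [615.5, -21.3, 104.7]
tool_rot: [[0.142, 0.99, 0.017], [0.99, -0.142, -0.004], [-0.002, 0.017, -1.0]]
ft_force: [-0.3, 0.6, 0.6]
grip_width: 79.6
```

>>> carry_out(
  commands=[
    [0.03, 0.08, -0.14, 0],
    [0, 0, -0.05, 0],
    [0, 0, 0, 0],
  ],
)

```text
t: 62.9
ee_pos: [618.6, -16.5, 95.3]
tool_rot: [[0.142, 0.99, 0.021], [0.99, -0.142, -0.004], [-0.002, 0.021, -1.0]]
ft_force: [-0.5, 0.3, -0.8]
grip_width: 80.1
```

>>> carry_out(
  commands=[
    [-0.02, 0, -0.05, 0],
    [0, 0, 0, 0],
  ],
)

```text
t: 63.15
ee_pos: [617.4, -16.4, 92.4]
tool_rot: [[0.142, 0.99, 0.021], [0.99, -0.142, -0.005], [-0.002, 0.022, -1.0]]
ft_force: [0.2, 0.6, -0.4]
grip_width: 79.7
```

>>> carry_out(
  commands=[
    [0, 0, 0, 0],
    [0, 0, 0, 0],
    [0, 0, 0, 0],
    [0, 0, 0, 0],
    [0, 0, 0, 0],
  ],
  fingers=30,
)

```text
t: 63.78
ee_pos: [617.4, -16.4, 92.6]
tool_rot: [[0.142, 0.99, 0.021], [0.99, -0.142, -0.005], [-0.002, 0.022, -1.0]]
ft_force: [-0.1, -0.7, 0.3]
grip_width: 45.4
```

>>> carry_out(
  commands=[
    [0, 0, 0.4, 0],
    [0, 0, 0.8, 0],
    [0, 0, 0.6, 0],
    [-0.08, 0.4, 0, 0],
    [-0.13, 0.8, 0, 0],
    [-0.15, 0.9, 0, 0],
    [-0.15, 0.9, 0, 0],
    [-0.15, 0.9, 0, 0],
    [-0.15, 0.9, 0, 0],
    [-0.12, 0.8, 0, 0],
    [-0.05, 0.4, 0, 0],
    [0, 0, 0, 0],
    [0, 0, 0, 0],
  ],
)

```text
t: 65.4
ee_pos: [553.6, 353.3, 201.7]
tool_rot: [[0.144, 0.989, 0.018], [0.99, -0.144, -0.005], [-0.003, 0.019, -1.0]]
ft_force: [0.8, 0.1, -0.0]
grip_width: 45.3
```

>>> carry_out(
  commands=[
    [0.02, -0.01, -0.6, 0],
    [0, 0, -0.8, 0],
    [0, 0, -0.7, 0],
    [0, 0, -0.25, 0],
    [0, 0, 0, 0],
    [0, 0, 0, 0],
  ],
)

```text
t: 66.15
ee_pos: [558.3, 347.5, 61.1]
tool_rot: [[0.15, 0.988, 0.023], [0.989, -0.15, -0.003], [0.0, 0.024, -1.0]]
ft_force: [-0.1, -0.3, -0.6]
grip_width: 45.2
```

>>> carry_out(
  commands=[
    [-0.04, 0.06, -0.14, 0],
    [0, 0, -0.08, 0],
    [0, 0, 0, 0],
  ],
)

```text
t: 66.53
ee_pos: [556.8, 352.1, 49.8]
tool_rot: [[0.15, 0.988, 0.027], [0.989, -0.15, -0.001], [0.003, 0.027, -1.0]]
ft_force: [-0.0, 0.0, -1.0]
grip_width: 45.6
```

>>> carry_out(
  commands=[
    [0, 0, -0.02, 0],
    [0, 0, 0, 0],
  ],
)

```text
t: 66.78
ee_pos: [556.9, 352.2, 48.8]
tool_rot: [[0.15, 0.988, 0.027], [0.989, -0.15, -0.001], [0.003, 0.027, -1.0]]
ft_force: [0.6, 0.6, -1.5]
grip_width: 45.2
```

>>> carry_out(
  commands=[
    [0, 0, -0.015, 0],
    [0, 0, 0, 0],
    [0, 0, 0, 0],
    [0, 0, 0.4, 0],
    [0, 0, 0.9, 0],
    [0, 0, 0.9, 0],
    [0, 0, 0.4, 0],
    [0.1, -0.4, 0, 0],
    [0.18, -0.8, 0, 0],
    [0.2, -0.9, 0, 0],
    [0.2, -0.9, 0, 0],
    [0.2, -0.9, 0, 0],
    [0.15, -0.8, 0, 0],
    [0.08, -0.55, 0, 0],
    [0, 0, 0, 0],
    [0, 0, 0, 0],
  ],
  fingers=62,
)

```text
t: 68.78
ee_pos: [619.1, 17.0, 198.3]
tool_rot: [[0.153, 0.988, 0.015], [0.988, -0.153, -0.004], [-0.001, 0.015, -1.0]]
ft_force: [-0.1, -0.5, 0.4]
grip_width: 61.8
```

Run:
```python
from h import *
o=arm.observe();print(o['ee_pos'],o['tool_rot'].round(3)[:,2])
jars('j16')
```

```text
[619.13810163  17.0427259  198.27679125] [ 0.015 -0.004 -1.   ]
top [174. 180.] 201 mid [556.1 351.9  78.1] size [35. 35.  8.]
scene [438. 155.] 88 mid [560.1 351.6  79. ] size [33. 32.  4.]
scene [389. 194.] 312 mid [631.2  96.8 123.7] size [35. 78.  6.]
scene [366. 205.] 161 mid [628.9  29.6 123.6] size [33. 33.  5.]
```

>>> carry_out(
  commands=[
    [0.1, 0.2, 0, 0.1],
    [0.01, 0.02, -0.5, 0],
    [0, 0.02, -0.6, 0],
    [0, 0.02, -0.4, 0],
    [0, 0, 0, 0],
    [0, 0, 0, 0],
  ],
  fingers=80,
)

```text
t: 69.62
ee_pos: [628.0, 41.8, 107.9]
tool_rot: [[0.132, 0.991, 0.019], [0.991, -0.132, -0.003], [-0.0, 0.02, -1.0]]
ft_force: [0.7, -0.3, -0.1]
grip_width: 79.9
```

>>> carry_out(
  commands=[
    [-0.02, -0.17, 0, 0],
    [0, 0, 0, 0],
    [0, 0, 0, 0],
  ],
)

```text
t: 70.0
ee_pos: [627.9, 31.0, 110.4]
tool_rot: [[0.132, 0.991, 0.023], [0.991, -0.131, -0.003], [0.0, 0.023, -1.0]]
ft_force: [-0.2, 0.2, 0.5]
grip_width: 80.3
```

>>> carry_out(
  commands=[
    [-0.03, -0.03, -0.2, 0],
    [0, 0, -0.1, 0],
    [0, 0, 0, 0],
  ],
)

```text
t: 70.38
ee_pos: [625.7, 29.0, 91.0]
tool_rot: [[0.132, 0.991, 0.023], [0.991, -0.132, -0.003], [0.0, 0.023, -1.0]]
ft_force: [1.0, 0.3, 0.4]
grip_width: 80.0
```

>>> carry_out(
  commands=[
    [0, 0, 0, 0],
    [0, 0, 0, 0],
    [0, 0, 0, 0],
    [0, 0, 0, 0],
    [0, 0, 0, 0],
  ],
  fingers=30,
)

```text
t: 71.0
ee_pos: [626.1, 29.1, 91.3]
tool_rot: [[0.132, 0.991, 0.024], [0.991, -0.132, -0.003], [0.0, 0.024, -1.0]]
ft_force: [0.1, 0.5, -1.9]
grip_width: 45.3
```

>>> carry_out(
  commands=[
    [0, 0, 0.4, 0],
    [0, 0, 0.8, 0],
    [0, 0, 0.6, 0],
    [-0.17, 0.37, 0, 0],
    [-0.33, 0.73, 0, 0],
    [-0.38, 0.85, 0, 0],
    [-0.38, 0.85, 0, 0],
    [-0.38, 0.85, 0, 0],
    [-0.38, 0.85, 0, 0],
    [-0.32, 0.7, 0, 0],
    [-0.16, 0.35, 0, 0],
    [0, 0, 0, 0],
    [0, 0, 0, 0],
  ],
)

```text
t: 72.62
ee_pos: [456.1, 375.3, 187.1]
tool_rot: [[0.129, 0.992, 0.003], [0.992, -0.129, -0.009], [-0.009, 0.004, -1.0]]
ft_force: [1.5, -0.5, -0.9]
grip_width: 45.4
```

>>> carry_out(
  commands=[
    [0.2, -0.09, 0, 0],
    [0.05, -0.02, -0.5, 0],
    [0, 0, -0.7, 0],
    [0, 0, -0.6, 0],
    [0, 0, -0.2, 0],
    [0, 0, 0, 0],
    [0, 0, 0, 0],
  ],
)

```text
t: 73.5
ee_pos: [478.6, 363.0, 66.0]
tool_rot: [[0.136, 0.991, 0.008], [0.991, -0.136, -0.007], [-0.006, 0.009, -1.0]]
ft_force: [0.4, -0.4, -1.3]
grip_width: 45.5
```

>>> carry_out(
  commands=[
    [-0.07, 0.05, -0.2, 0],
    [0, 0, -0.08, 0],
    [0, 0, 0, 0],
  ],
)

```text
t: 73.88
ee_pos: [474.9, 366.8, 50.0]
tool_rot: [[0.136, 0.991, 0.01], [0.991, -0.136, -0.006], [-0.004, 0.011, -1.0]]
ft_force: [0.3, 0.1, -1.9]
grip_width: 45.4
```

>>> carry_out(
  commands=[
    [-0.01, 0, -0.05, 0],
    [0, 0, 0, 0],
  ],
)

```text
t: 74.12
ee_pos: [474.4, 367.0, 47.1]
tool_rot: [[0.136, 0.991, 0.011], [0.991, -0.136, -0.005], [-0.004, 0.011, -1.0]]
ft_force: [-0.1, -0.5, -0.3]
grip_width: 45.8
```

>>> carry_out(
  commands=[
    [0, 0, 0, 0],
    [0, 0, 0, 0],
    [0, 0, 0, 0],
    [0, 0, 0.4, 0],
    [0, 0, 0.9, 0],
    [0, 0, 0.9, 0],
    [0, 0, 0.4, 0],
    [0.2, -0.4, 0, 0],
    [0.4, -0.75, 0, 0],
    [0.45, -0.85, 0, 0],
    [0.45, -0.85, 0, 0],
    [0.4, -0.8, 0, 0],
    [0.35, -0.65, 0, 0],
    [0.2, -0.35, 0, 0],
    [0, 0, 0, 0],
    [0, 0, 0, 0],
  ],
  fingers=62,
)

```text
t: 76.12
ee_pos: [624.4, 79.2, 210.6]
tool_rot: [[0.135, 0.991, 0.015], [0.991, -0.135, -0.003], [-0.001, 0.015, -1.0]]
ft_force: [0.7, -0.3, -0.2]
grip_width: 62.0
```

Run:
```python
from h import *
o=arm.observe();print(o['ee_pos'],o['tool_rot'].round(3)[:,2])
jars('j17')
```

```text
[624.35699419  79.20074289 210.63349739] [ 0.015 -0.003 -1.   ]
top [174. 180.] 193 mid [556.3 351.6  78.1] size [35. 35.  7.]
top [168. 213.] 195 mid [473.8 366.1  77.8] size [35. 35.  7.]
scene [438. 155.] 96 mid [559.  351.5  78.4] size [34. 31.  6.]
scene [396. 189.] 144 mid [629.8 120.3 123.7] size [36. 32.  5.]
scene [385. 196.] 88 mid [633.1  81.5 124. ] size [33. 22.  4.]
```

>>> carry_out(
  commands=[
    [0.07, -0.05, -0.2, 0],
    [0, 0, -0.4, 0],
    [0, 0, 0, 0],
    [0, 0, 0, 0],
  ],
  fingers=80,
)

```text
t: 76.72
ee_pos: [628.4, 78.3, 173.2]
tool_rot: [[0.131, 0.991, 0.015], [0.991, -0.131, -0.003], [-0.001, 0.016, -1.0]]
ft_force: [-1.0, -0.6, 0.0]
grip_width: 79.9
```

Run:
```python
from h import *
o=arm.observe();print(o['ee_pos'])
s=snap('wrist','w18.png'); s=snap('scene','s18.png')
cv2.imwrite('pics/c18.png',cv2.resize(s['pixels'][130:290,280:480,::-1],None,fx=3.5,fy=3.5,interpolation=2))
```

```text
[628.40943432  78.34649421 173.16978073]
```

View pics/c18.png

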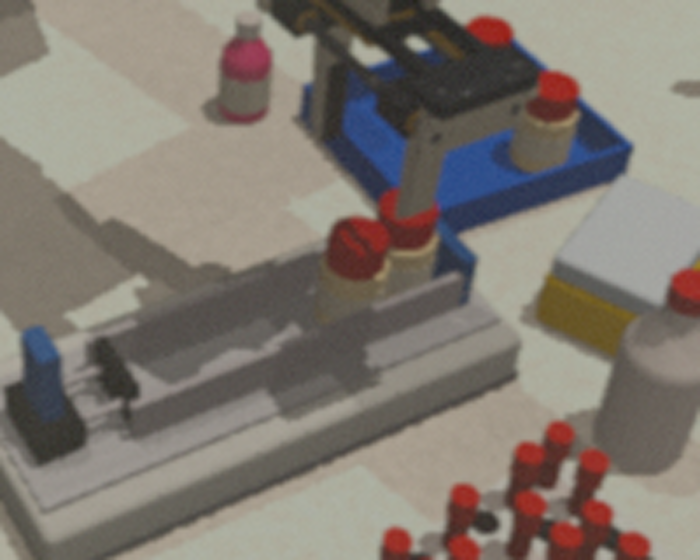

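Two jars stand in the tray, and jars A and B are undisturbed in the channel. Next I'll pick up B.

>>> carry_out(
  commands=[
    [0.01, -0.06, -0.3, 0],
    [0, 0, -0.5, 0],
    [0, 0, -0.2, 0],
    [0, 0, 0, 0],
    [0, 0, 0, 0],
  ],
)

```text
t: 77.45
ee_pos: [629.5, 73.9, 111.5]
tool_rot: [[0.131, 0.991, 0.018], [0.991, -0.131, -0.003], [-0.001, 0.018, -1.0]]
ft_force: [0.7, 0.1, 0.8]
grip_width: 79.9
```

>>> carry_out(
  commands=[
    [0, 0.01, -0.2, 0],
    [0, 0, -0.12, 0],
    [0, 0, 0, 0],
  ],
)

```text
t: 77.82
ee_pos: [630.1, 74.6, 92.1]
tool_rot: [[0.131, 0.991, 0.02], [0.991, -0.131, -0.003], [-0.0, 0.02, -1.0]]
ft_force: [0.3, -0.9, -0.3]
grip_width: 79.9
```

>>> carry_out(
  commands=[
    [0, 0, 0, 0],
    [0, 0, 0, 0],
    [0, 0, 0, 0],
    [0, 0, 0, 0],
    [0, 0, 0, 0],
  ],
  fingers=30,
)

```text
t: 78.45
ee_pos: [630.5, 74.7, 92.8]
tool_rot: [[0.131, 0.991, 0.021], [0.991, -0.131, -0.003], [-0.0, 0.021, -1.0]]
ft_force: [0.1, 0.5, -1.4]
grip_width: 45.4
```

>>> carry_out(
  commands=[
    [0, 0, 0.4, 0],
    [0, 0, 0.8, 0],
    [0, 0, 0.6, 0],
    [-0.2, 0.4, 0, 0],
    [-0.35, 0.75, 0, 0],
    [-0.4, 0.8, 0, 0],
    [-0.35, 0.75, 0, 0],
    [-0.18, 0.38, 0, 0],
    [0, 0, 0, 0],
    [0, 0, 0, 0],
  ],
)

```text
t: 79.7
ee_pos: [537.4, 263.3, 203.3]
tool_rot: [[0.133, 0.991, 0.019], [0.991, -0.133, -0.003], [-0.001, 0.019, -1.0]]
ft_force: [0.7, 0.2, -0.5]
grip_width: 45.2
```

>>> carry_out(
  commands=[
    [0, 0.01, -0.6, 0],
    [0, 0, -0.8, 0],
    [0, 0, -0.7, 0],
    [0, 0, -0.25, 0],
    [0, 0, 0, 0],
    [0, 0, 0, 0],
  ],
)

```text
t: 80.45
ee_pos: [542.0, 259.2, 61.7]
tool_rot: [[0.139, 0.99, 0.024], [0.99, -0.139, -0.002], [0.002, 0.024, -1.0]]
ft_force: [-0.3, 0.7, -0.4]
grip_width: 45.5
```

>>> carry_out(
  commands=[
    [-0.04, 0.06, -0.14, 0],
    [0, 0, -0.09, 0],
    [0, 0, 0, 0],
  ],
)

```text
t: 80.82
ee_pos: [540.6, 263.7, 49.5]
tool_rot: [[0.139, 0.99, 0.028], [0.99, -0.139, -0.0], [0.004, 0.028, -1.0]]
ft_force: [0.3, -0.6, -1.1]
grip_width: 45.1
```

>>> carry_out(
  commands=[
    [0, 0, -0.03, 0],
    [0, 0, 0, 0],
  ],
)

```text
t: 81.08
ee_pos: [540.8, 263.8, 48.0]
tool_rot: [[0.139, 0.99, 0.029], [0.99, -0.139, -0.0], [0.004, 0.028, -1.0]]
ft_force: [0.6, 0.0, -0.6]
grip_width: 45.7
```

>>> carry_out(
  commands=[
    [0, 0, 0, 0],
    [0, 0, 0, 0],
    [0, 0, 0, 0],
    [0, 0, 0.4, 0],
    [0, 0, 0.9, 0],
    [0, 0, 0.9, 0],
    [0, 0, 0.4, 0],
    [0.2, -0.33, 0, 0],
    [0.4, -0.6, 0, 0],
    [0.4, -0.65, 0, 0],
    [0.3, -0.5, 0, 0],
    [0.13, -0.2, 0, 0],
    [0, 0, 0, 0],
    [0, 0, 0, 0],
  ],
  fingers=62,
)

```text
t: 82.82
ee_pos: [627.1, 124.5, 210.2]
tool_rot: [[0.136, 0.99, 0.03], [0.991, -0.137, 0.001], [0.005, 0.029, -1.0]]
ft_force: [0.5, -0.2, 0.7]
grip_width: 61.8
```

>>> carry_out(
  commands=[
    [0, 0, 0, 0],
    [0, 0, 0, 0],
  ],
  fingers=80,
)

```text
t: 83.08
ee_pos: [626.4, 126.2, 210.3]
tool_rot: [[0.134, 0.99, 0.03], [0.991, -0.135, 0.001], [0.005, 0.029, -1.0]]
ft_force: [-1.0, 0.3, -0.5]
grip_width: 77.0
```

Run:
```python
from h import *
o=arm.observe();print(o['ee_pos'],o['tool_rot'].round(3)[:,2])
jars('j19')
```

```text
[626.39019818 126.23489064 210.33535147] [ 0.03   0.001 -1.   ]
top [170. 181.] 63 mid [553.7 361.1  78. ] size [30. 18.  7.]
top [167. 213.] 190 mid [473.8 366.5  77.9] size [35. 35.  6.]
scene [438. 155.] 104 mid [558.8 350.5  78.7] size [35. 33.  7.]
scene [408. 163.] 57 mid [538.1 260.3  78.6] size [27. 28.  6.]
scene [398. 188.] 93 mid [630.2 126.9 123.9] size [33. 24.  5.]
```

>>> carry_out(
  commands=[
    [0.04, -0.05, -0.5, 0],
    [0, 0, -0.6, 0],
    [0, 0, -0.4, 0],
    [0, 0, 0, 0],
    [0, 0, 0, 0],
  ],
)

```text
t: 83.8
ee_pos: [629.5, 123.8, 120.0]
tool_rot: [[0.134, 0.99, 0.033], [0.991, -0.134, 0.001], [0.006, 0.032, -0.999]]
ft_force: [0.6, 0.0, 0.1]
grip_width: 79.9
```

>>> carry_out(
  commands=[
    [0, -0.03, -0.3, 0],
    [0, 0, -0.15, 0],
    [0, 0, 0, 0],
  ],
)

```text
t: 84.18
ee_pos: [630.2, 122.0, 92.8]
tool_rot: [[0.134, 0.99, 0.035], [0.991, -0.134, 0.002], [0.006, 0.035, -0.999]]
ft_force: [-0.1, -0.3, 0.1]
grip_width: 80.0
```

>>> carry_out(
  commands=[
    [0, 0, 0, 0],
    [0, 0, 0, 0],
    [0, 0, 0, 0],
    [0, 0, 0, 0],
    [0, 0, 0, 0],
  ],
  fingers=30,
)

```text
t: 84.8
ee_pos: [630.5, 122.1, 93.7]
tool_rot: [[0.134, 0.99, 0.036], [0.991, -0.134, 0.002], [0.007, 0.036, -0.999]]
ft_force: [-0.3, -0.9, -1.1]
grip_width: 45.1
```

>>> carry_out(
  commands=[
    [0, 0, 0.4, 0],
    [0, 0, 0.8, 0],
    [0, 0, 0.6, 0],
    [-0.3, 0.27, 0, 0],
    [-0.6, 0.55, 0, 0],
    [-0.7, 0.63, 0, 0],
    [-0.65, 0.58, 0, 0],
    [-0.45, 0.4, 0, 0],
    [-0.15, 0.13, 0, 0],
    [0, 0, 0, 0],
    [0, 0, 0, 0],
  ],
)

```text
t: 86.18
ee_pos: [454.9, 278.0, 204.4]
tool_rot: [[0.136, 0.99, 0.037], [0.991, -0.136, 0.002], [0.007, 0.037, -0.999]]
ft_force: [0.1, 0.3, -0.5]
grip_width: 45.2
```

>>> carry_out(
  commands=[
    [0, 0.01, -0.6, 0],
    [0, 0, -0.8, 0],
    [0, 0, -0.7, 0],
    [0, 0, -0.25, 0],
    [0, 0, 0, 0],
    [0, 0, 0, 0],
  ],
)

```text
t: 86.92
ee_pos: [461.0, 275.7, 62.1]
tool_rot: [[0.142, 0.989, 0.043], [0.99, -0.142, 0.004], [0.01, 0.042, -0.999]]
ft_force: [0.2, 0.3, -0.9]
grip_width: 45.5
```

>>> carry_out(
  commands=[
    [-0.08, 0.05, -0.14, 0],
    [0, 0, -0.08, 0],
    [0, 0, 0, 0],
  ],
)

```text
t: 87.3
ee_pos: [457.0, 279.6, 50.4]
tool_rot: [[0.141, 0.989, 0.047], [0.99, -0.142, 0.006], [0.013, 0.045, -0.999]]
ft_force: [-0.0, -0.6, -1.3]
grip_width: 45.1
```

>>> carry_out(
  commands=[
    [-0.01, 0, -0.03, 0],
    [0, 0, 0, 0],
  ],
)

```text
t: 87.55
ee_pos: [456.6, 279.8, 48.9]
tool_rot: [[0.141, 0.989, 0.047], [0.99, -0.142, 0.006], [0.013, 0.046, -0.999]]
ft_force: [-0.3, 0.3, -0.5]
grip_width: 45.3
```

Release and retreat well clear, up and towards the robot.

>>> carry_out(
  commands=[
    [0, 0, 0, 0],
    [0, 0, 0, 0],
    [0, 0, 0, 0],
    [0, 0, 0.4, 0],
    [0, 0, 0.8, 0],
    [0, 0, 0.9, 0],
    [0, 0, 0.7, 0],
    [-0.4, -0.4, 0, 0],
    [-0.5, -0.7, 0, 0],
    [-0.4, -0.7, 0, 0],
    [-0.2, -0.7, 0, 0],
    [0, -0.3, 0, 0],
    [0, 0, 0, 0],
    [0, 0, 0, 0],
  ],
  fingers=62,
)

```text
t: 89.3
ee_pos: [362.7, 107.5, 222.9]
tool_rot: [[0.141, 0.989, 0.05], [0.99, -0.142, 0.007], [0.014, 0.049, -0.999]]
ft_force: [0.8, 0.7, -0.7]
grip_width: 62.1
```

Run:
```python
from h import *
o=arm.observe();print(o['ee_pos'],o['ft_force'])
jars('j20')
a=cv2.imread('pics/j20_top.png');b=cv2.imread('pics/j20_scene.png')
cv2.imwrite('pics/c20.png',cv2.resize(b[120:310,120:480],None,fx=2.2,fy=2.2,interpolation=2))
W=cloud(dict(np.load('pics/j20_scene.npz'))).reshape(-1,3); x,y,z=W.T
m=(x>440)&(x<520)&(y<-340)&(y>-430)&(z>112)&(z<130); print('levertip',W[m].mean(0))
m=(x>560)&(x<650)&(y<-80)&(y>-200)&(z>126)&(z<138); print('fin',cv2.minAreaRect(W[m][:,:2].astype(np.float32)))
```

```text
[362.70359866 107.52117556 222.8641484 ] [ 0.75016041  0.73475147 -0.7037766 ]
top [174. 180.] 190 mid [556.9 351.5  77.8] size [34. 35.  6.]
top [209. 186.] 191 mid [540.4 263.   77.9] size [35. 35.  7.]
top [167. 213.] 193 mid [473.8 365.5  77.8] size [35. 35.  7.]
top [203. 220.] 202 mid [456.2 276.8  77.6] size [35. 34.  8.]
scene [420. 139.] 74 mid [477.1 365.3  79.5] size [33. 32.  5.]
scene [393. 146.] 77 mid [459.8 276.7  79.4] size [33. 32.  6.]
scene [438. 155.] 93 mid [559.1 351.7  78.5] size [35. 31.  6.]
scene [411. 163.] 104 mid [542.7 264.6  79.3] size [34. 35.  5.]
levertip [ 484.84586341 -368.36752908  119.21544894]
fin ((596.7030639648438, -148.19285583496094), (16.81647300720215, 31.392412185668945), 81.53974151611328)
```

View pics/c20.png

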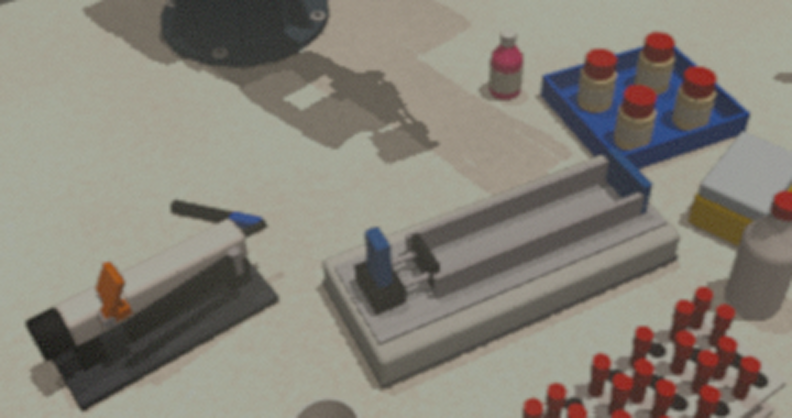

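View pics/j20_top.png

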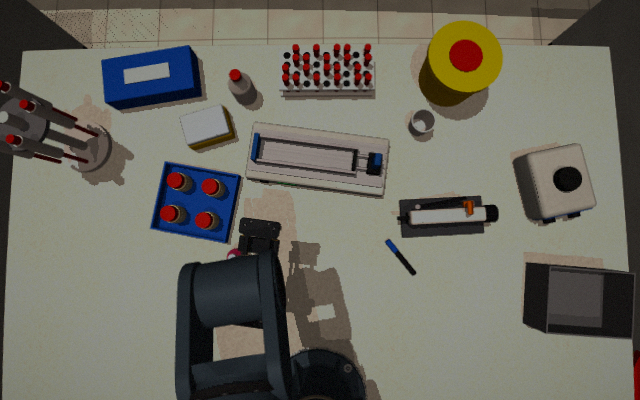

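Run:
```python
from h import *
for n in('top0','j20_top','scene0','j15_scene','j20_scene'):
    d=dict(np.load(f'pics/{n}.npz')); W=cloud(d).reshape(-1,3); hsv=cv2.cvtColor(d['pixels'],cv2.COLOR_RGB2HSV).reshape(-1,3)
    x,y,z=W.T; m=(x>560)&(x<650)&(y<-80)&(y>-200)&(z>125)&(z<138)
    c=cv2.minAreaRect(W[m][:,:2].astype(np.float32)); print(n,c,W[m].mean(0).round(1))
```

```text
top0 ((596.4330444335938, -145.7976837158203), (15.601377487182617, 29.170734405517578), 82.94479370117188) [ 596.3 -145.5  130.4]
j20_top ((595.9461059570312, -150.1212615966797), (15.96013355255127, 29.00149154663086), 82.78457641601562) [ 595.8 -149.7  130.5]
scene0 ((597.7515258789062, -144.81695556640625), (16.13115692138672, 29.835622787475586), 82.7210922241211) [ 599.  -145.7  131. ]
j15_scene ((596.3920288085938, -149.0146026611328), (15.850929260253906, 31.761611938476562), 82.88428497314453) [ 598.4 -150.1  130.7]
j20_scene ((596.7030639648438, -148.19285583496094), (16.81647300720215, 31.392412185668945), 81.53974151611328) [ 598.7 -150.1  130.9]
```

```bash
python3 -c "
from workcell import arm
print(arm.sign_off())"
```

```text
the job is handed in; nothing more can be done
None
```

The job is done and handed in at about 89 s of the 210 s allowed. All four jars were there, and all four went through the mixer and into the tray. Sign-off reports no verdict.

- **Clamping:** I pushed the row against the end stop until I read about 15 N. That puts the pad in by about 5 mm, and the jar positions agreed with this. The row was still in place during and after the squeeze.
- **Lever and paddle:** I pushed the lever forward to its stop, with about 23 N at the end. I held the paddle squeezed at 48 mm for over 4 s and let go, then pushed the lever back to its stop. The paddle was never touched while locked.
- **Clamp back:** I pulled it back to its stop. It had started about 5 mm forward of that. In the last top view it is 4.3 mm behind its starting place, so it may sit up to about 0.5 mm off the stop.
- **Jars in the tray:** All four stand upright with their lids at about 78 mm, as expected on the 5 mm tray floor. The lever tip reads the same place as at the start.
- **Other things on the bench:** In the last pictures all four bystanders are standing where they were, though the arm partly hides the reagent bottle in the top view. The arm was clear of everything when I handed in.

**Disagreements:**
- The cameras differ from each other and from the arm by 1–4 mm.
- The tool tilted by up to about 4.5° along the way, which caused no trouble.
- I saw no jar get knocked aside.

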